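Clear the packing board and start the banding machine

ROBOT

A 6-joint arm with a two-finger parallel gripper is mounted at the origin on the work surface. World frame = base frame: x ahead of the robot, y to its left, z up, the work surface at z = 0. Lengths are in mm, angles in rad, forces in N, time in s.
With the tool pointing down it reaches from about 300 to 775 mm from the base axis. Payload 14.6 kg.
Tool frame: the origin (TCP) lies at the very end of the fingers, on their centre line; the grasp point (between the pads) lies 19 mm behind it; z points along the fingers, y is the direction in which the jaws open and shut (so a half turn about z gives the same grasp; the last joint's range is limited). The gripper opens to 94 mm and grips with 3 to 60 N. Pads are 16 mm wide; open, the fingers measure 119 mm over their backs; the gripper's body (75 mm by 177 mm) begins 78 mm behind the grasp point.
Start: joints at [-1.351, 0.3, 1.521, -0, 1.321, -0.067], TCP at [155.579, -527.526, 175.946] pointing down, gripper open.
Joint ranges: [-3.03, 3.03], [-0.79, 2.21], [0.23, 2.52], [-1.04, 4.18], [0, 3.07], [-2.55, 2.55]. Speed limits (rad/s): [2.22, 2.22, 2.57, 3.14, 3.14, 3.14].

INTERFACE

Orientations are given as [roll, pitch, yaw] about the fixed x, y, z axes, in that order (R = Rz(yaw) Ry(pitch) Rx(roll)).
In Python, from cell import manip gives the robot as it stands.
- The arm moves only by the shell command python3 -m inch 'ROWS' [FORCE]. ROWS is a JSON object of lists of equal length, an entry for each row: "grip": the opening, from -1 (shut) to 1 (fully open), so that 0 is half open; "travel": the shift along the world's x, y, z in cm, a list of three; "turn": the turn, a rotation vector about the world's x, y, z in degrees, a list of three. A call has 1 to 10 rows; each row is the pose to reach, as a shift and turn from the pose measured when the call began; what a row does not reach only later rows make up. A row lasts 1/8 s, in which the tool goes at most 62.5 mm and 10.7 degrees, less where a joint would pass 70% of its speed; a pose out of reach is approached as far as the arm can. A call with a gripper value outside its range is refused whole. The fingers move at their own pace and stop on an object; FORCE is the grip in N (left out, the last holds). Time passes only in rows, so rows that repeat a pose let the fingers close. It gives the time, the measured TCP pose, the force and the opening at its end, in the units of the state.
- manip.read_state(): the state, without advancing time (a new reading comes with each control period).
- manip.camera(name): name is "scene" or "top" or "wrist"; returns (picture, depth): 420x560x3 uint8, red, green, blue; 420x560 float32, mm along the optical axis (not along the pixel's ray), 0 where there is no reading.
- manip.calibration(name): a dict with "fx", "fy", "cx", "cy" (pixels), "world_from_camera" (4x4, takes a point from camera to world coordinates). Camera axes: x right, y up, looking along -z (the intrinsics and any distortion apply to the point x, -y, -z); pixel columns grow to the right and rows downward; lengths in mm; the calibration is good to about 2 mm. A picture is of the moment at which its call begins: read the wrist's pose just before it. calibration takes no time and is no camera call; for the wrist camera it gives the pose at the moment of the call.
- manip.sign_off(): hands the job in, once; it reports no verdict.
Trained networks look in the newest picture that a camera, given by its name, has taken for a name from the list of things; names that differ only in an ending like _2 or _b are one class to them, and where a whole thing is asked for, a point or a joint stands for the part that bears it (a point fixed in the world has none). Each returns a list of dicts, best first, with "p" (0 to 1); they miss things now and then, are a little off and sometimes report something else, mostly with a low value. They report only what shows in the picture. A call takes as long as a camera call. They do not tell look-alikes from the thing itself.
- manip.look_for(camera, label): "bbox" ([left, top, right, bottom] in pixels, round what is visible of it).
The state is a dict: "clock": time; "joints": joint angles; "qd": joint speeds; "effort": joint torques, N m; "eef_pos": TCP position; "eef_rot": TCP orientation; "wrist_force": force on the tool from outside, world axes, zero at the start; "moment": the same for the moment, N m; "finger_gap": finger opening in mm.
Only numpy, scipy, OpenCV 4.12 (cv2) and the standard library are available. Lean on these libraries where they do the work, as an engineer would, in place of code of your own. Each camera call takes 0.05 s, during which the arm holds its last target.

TASK

The gift box of painted eggs is to be banded, but the thin wooden packing board is still under it: draw the board out from beneath the box, so that the box settles flat on the steel bed where it stands, without lifting, tipping or shifting the box, and lay the board flat, lengthwise, in the middle of the blue mat and let go. Then flip the red guard on the grey control box right up until it stays and press the green start button beneath it all the way down for a moment. Leave the egg cup, the ribbon spool and the egg tray where they are.

Things in the scene. Friction and masses are not known exactly. Their poses are not given: they have to be found in the camera images.
- bed: Fixed banding machine: steel plate, top 12 mm above the table, spanning x -140..140, y -270 (infeed end)..120 mm. Origin on the table under the box's place, z up. Two black stops, 18 mm high on the plate, at y -85..-71, x 76..100 and -100..-76 mm: they hold the box back while the board comes out between them towards -y. The board's end can be pulled all the way along the infeed.
- arch_mid (a point): Middle of the top of the fixed blue strap arch over the box, 224 mm above the table. In the bed's frame: crossbar underside 202 mm up, y 10..50 mm; posts 14 mm thick at x +-132 mm.
- board: Loose thin wooden board, 60 (its x) x 160 (its y) x 6 mm (z), 60 g. Origin at the centre of its underside. It lies on the steel bed under the box; its long axis runs nearly along the bed's y, and 32 to 42 mm of its -y end stand out beyond the box's face, between the stops.
- gift_box: Loose cardboard gift box, six painted eggs fixed in its top: 200 (x) x 140 (y) x 110 mm, 141 with the eggs; 0.3 to 0.65 kg. Origin at the centre of its underside. It stands on the board, its -y face 1 to 2 mm from the stops, against which it may settle as the board goes. Too tall for an upright gripper over the short free end of the board: lean away from the box.
- mat: Fixed blue felt mat on the table, 240 (x) x 140 (y) x 4 mm. Origin at the centre of its underside. The board belongs in its middle, its 160 mm length along the mat's x (either way round).
- ctrl: Fixed grey control box on the table, 130 (x) x 100 (y) x 50 mm high. Origin at the centre of its underside; -x is its front. On top: the green button, two black cheeks beside it (14 mm high, inner faces 64 mm apart), two hinge lugs behind it (32 mm high) and the red guard over them.
- guard (a joint): Hinge of the red guard: 0 closed, grows as it opens up and back (towards the control box's +x), stop at 2.1 rad. A stiff hinge: it stays at any angle; about 0.5 N at the tab moves it. Right up means beyond 1.5 rad, better near 2.
- guard_tab (a point): Grip point in the yellow tab of the guard: the tab is 22 mm long (along the control box's x), 16 mm wide (y) and 8 mm thick; the point is its middle in width and thickness, 9 mm from its tip. It moves with the guard on a circle round the hinge; the closed tab stands 22 mm clear above the control box.
- guard_hinge (a point): Middle of the guard's hinge axis, which runs along the control box's y, 80 mm above the table; the tab point is 65 mm in front of it and 4 mm below it when closed.
- start (a joint): Travel of the green start button: 0 up, 0.006 m fully down; a spring, about 5 N when fully down.
- start_top (a point): Centre of the top face of the green start button (26 mm across), 72 mm above the table, under the closed guard.
- egg_cup: Loose white egg cup with a red egg, 46 mm across, 70 mm high, origin at the centre of its underside; leave alone.
- spool: Loose spool of red ribbon, 84 mm across, 40 mm high, origin at the centre of its underside; leave alone.
- egg_tray: Loose white tray with four eggs, 105 x 105 x 53 mm, origin at the centre of its underside; leave alone.
Mind the look-alikes: they are no part of the job. Of the things that look like the board, the smaller one is meant.

How it is judged (in metres and radians):
On the way, in this order (a step that is already met when the one before it is completed fails the run):
1. the board is drawn out and the box stands flat on the bed in its place (horizontal distance between board and gift_box above 0.15 m and distance of gift_box from where it was at the start of the episode below 0.015 m and angle between gift_box's own z axis and vertical below 0.04 rad and z of gift_box in the frame of bed below 0.0145 m and angle between the x axis of gift_box and the x axis of bed, either way round below 0.08 rad), for 0.2 s.
2. the board lies on the mat, let go (horizontal distance between board and mat below 0.035 m and angle between the y axis of board and the x axis of mat, either way round below 0.3 rad and z of board in the frame of mat below 0.009 m and angle between board's own z axis and vertical below 0.06 rad and linear speed of board below 0.02 m/s and contact force between the fingers and board below 0.05 N), for 0.2 s.
3. the guard is up, beyond 1.5 rad (value of joint guard above 1.5 rad), for 0.2 s.
4. the start button is pressed down with the guard up (value of joint start above 0.0045 m and value of joint guard above 1.5 rad), for 0.1 s.
At the end, for the whole second after the job is handed in: Board flat, still and let go on the mat: centres within 35 mm, length within 0.3 rad of the mat's x. Gift box flat on the steel bed (within 2.5 mm, tilt < 0.04, turn < 0.08 rad), within 15 mm of its start. Guard beyond 1.5 rad, button sprung back up (all of step 2 and distance of gift_box from where it was at the start of the episode below 0.015 m and angle between gift_box's own z axis and vertical below 0.04 rad and z of gift_box in the frame of bed below 0.0145 m and angle between the x axis of gift_box and the x axis of bed, either way round below 0.08 rad and linear speed of gift_box below 0.02 m/s and value of joint guard above 1.5 rad and value of joint start below 0.002 m); the robot touches nothing.
It fails at once if the gift box is shifted more than 20 mm (distance of gift_box from where it was at the start of the episode above 0.02 m).
It fails at once if the gift box is tipped more than 0.17 rad (angle between gift_box's own z axis and vertical above 0.17 rad).
It fails at once if the gift box is lifted off its supports (origin more than 8 mm above where it stood on the board) (z of gift_box in the frame of bed above 0.026 m).
It fails at once if the egg cup, ribbon spool or egg tray is moved more than 30 mm (distance of any of egg_cup, spool, egg_tray from where it was at the start of the episode above 0.03 m).
It also fails if it takes over 72 s, if anything falls off the work surface, if the arm or the gripper's body presses on something with over 40 N, if the wrist force passes 120 N, or if a joint passes its speed limit or range.

## Working session

There is one attempt and no reset: what is moved stays moved. The work goes in short steps, Python scripts to look and compute and a shell command to move; the robot and the scene stay as the last step left them, time stands still between calls to the robot, and variables do not carry over. Pictures are saved under pics/ and viewed, and the job is handed in when it is done.

```bash
ls; mkdir -p pics; cat > h.py <<'E'
import numpy as np, cv2
from cell import manip
def snap(n,f):
    im,d=manip.camera(n); c=manip.calibration(n)
    cv2.imwrite(f'pics/{f}.png',im[:,:,::-1]); np.savez(f'pics/{f}.npz',im=im,d=d,**{k:np.array(v) for k,v in c.items()})
    return im,d,c
def pt(c,d,u,v,z=None):
    M=np.array(c['world_from_camera'],float); r=np.array([(u-c['cx'])/c['fx'],-(v-c['cy'])/c['fy'],-1.])
    if z is None:
        dd=d[int(round(v)),int(round(u))]; return (M@np.append(r*dd,1))[:3]
    w=M[:3,:3]@r; s=(z-M[2,3])/w[2]; return M[:3,3]+s*w
def cloud(c,d):
    v,u=np.mgrid[:d.shape[0],:d.shape[1]]
    P=np.stack([(u-c['cx'])/c['fx']*d,-(v-c['cy'])/c['fy']*d,-d,np.ones_like(d)],-1)
    return (P@np.array(c['world_from_camera'],float).T)[...,:3]
E
python3 - <<'E'
from h import *
for n in ['scene','top','wrist']:
    im,d,c=snap(n,n+'0'); print(n,{k:v for k,v in c.items() if k!='world_from_camera'},np.round(c['world_from_camera'],3).tolist())
    if n=='wrist':continue
    for l in ['board','gift_box','bed','arch_mid','mat','ctrl','guard_tab','guard','start','egg_cup','spool','egg_tray']:
        try: print(l,[(np.round(x['bbox']).tolist(),round(x['p'],2)) for x in manip.look_for(n,l)])
        except Exception as e: print(l,e)
print(manip.read_state())
E
```

```text
pics
scene {'fx': 524.3097159730539, 'fy': 524.3097159730539, 'cx': 268.74669246473854, 'cy': 206.54406741200125} [[0.449, -0.727, 0.519, 1310.771], [0.894, 0.37, -0.255, -376.416], [-0.007, 0.578, 0.816, 1342.287], [0.0, 0.0, 0.0, 1.0]]
board [([264.0, 126.0, 332.0, 158.0], 0.82), ([264.0, 228.0, 283.0, 245.0], 0.74)]
gift_box [([270.0, 182.0, 324.0, 263.0], 0.8), ([375.0, 206.0, 420.0, 248.0], 0.49)]
bed []
arch_mid [([206.0, 151.0, 355.0, 299.0], 0.88)]
mat [([101.0, 216.0, 175.0, 299.0], 0.6)]
ctrl [([348.0, 146.0, 387.0, 193.0], 0.79)]
guard_tab [([360.0, 152.0, 379.0, 170.0], 0.85)]
guard [([356.0, 152.0, 381.0, 171.0], 0.86)]
start []
egg_cup [([301.0, 288.0, 323.0, 312.0], 0.84), ([361.0, 153.0, 380.0, 167.0], 0.43)]
spool [([169.0, 300.0, 202.0, 333.0], 0.64)]
egg_tray [([374.0, 207.0, 426.0, 246.0], 0.58), ([203.0, 149.0, 358.0, 297.0], 0.41)]
top {'fx': 497.00047194278244, 'fy': 497.00047194278244, 'cx': 275.44458437475805, 'cy': 209.69567495737155} [[-0.032, 0.971, -0.235, 257.881], [-0.999, -0.031, 0.007, -5.928], [-0.001, 0.235, 0.972, 1375.361], [0.0, 0.0, 0.0, 1.0]]
b
[... 781 characters left out ...]
0.957, 384.765], [0.0, 0.0, 0.0, 1.0]]
{'clock': 1.35, 'joints': array([-1.35061746e+00,  2.99896310e-01,  1.52102526e+00, -3.50943122e-06,
        1.32072470e+00, -6.66032393e-02]), 'qd': array([-0.00056676,  0.000919  , -0.00027215,  0.00052624, -0.00118606,
        0.00095153]), 'effort': array([ 9.38979497e-05, -5.31663609e+01, -3.52910542e+01,  7.09082186e-02,
        2.13973818e-02, -7.86090339e-06]), 'eef_pos': array([ 155.56519673, -527.51108458,  175.93691082]), 'eef_rot': array([-3.14153893e+00, -1.75897047e-07,  2.86782977e-01]), 'wrist_force': array([ 0.04336778, -0.02008284,  0.28292428]), 'moment': array([ 0.00692567, -0.02720906, -0.02103325]), 'finger_gap': 93.94938455596537}
```

View pics/scene0.png

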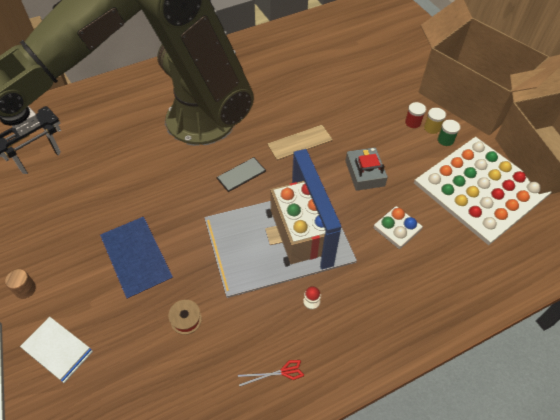

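View pics/top0.png

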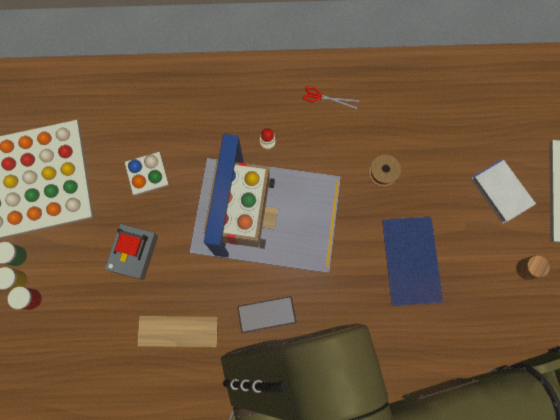

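```bash
python3 - <<'E'
import cv2
a=cv2.imread('pics/top0.png')[120:290,180:350];cv2.imwrite('pics/topc.png',cv2.resize(a,(600,600),interpolation=cv2.INTER_CUBIC))
a=cv2.imread('pics/scene0.png')[140:310,200:370];cv2.imwrite('pics/scenec.png',cv2.resize(a,(600,600),interpolation=cv2.INTER_CUBIC))
E
```

```text
(no output)
```

View pics/topc.png

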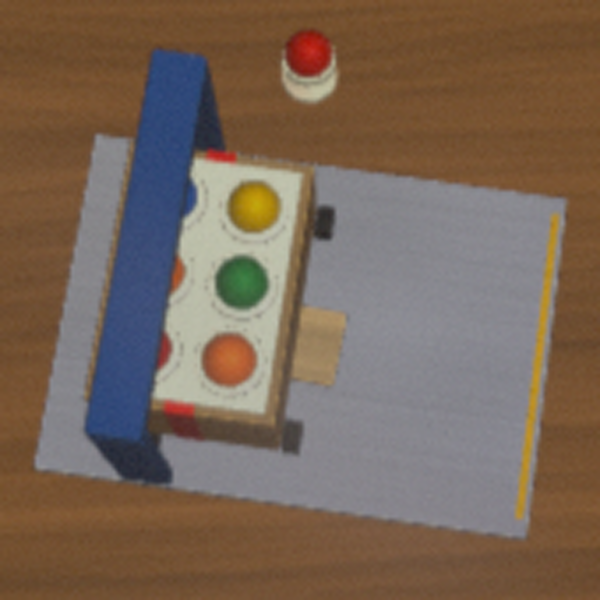

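View pics/scenec.png

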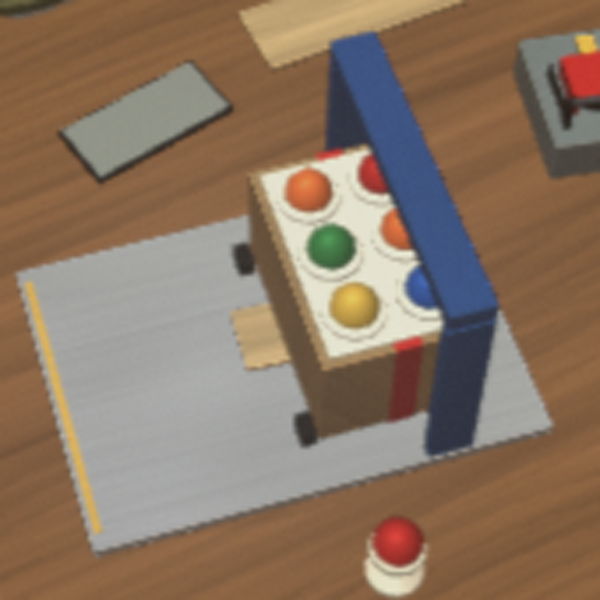

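The top view shows these board look-alikes:
- The wooden strip sticking out from under the box, between the stops, at top px (270,218).
- A larger loose plank at (178,331).
- A grey slab at (266,314).

I choose the one under the box: it is smaller and lies between the stops. Next I'll measure it.

```bash
python3 - <<'E'
from h import *
z=np.load('pics/top0.npz'); c={k:z[k] for k in z.files}; d=z['d']
s=170/600
B=[pt(c,d,180+u*s,120+v*s,12)[:2] for u,v in [(97,135),(565,199),(527,537),(37,468)]]
B=np.array(B); print('bed corners',B.round(0).tolist())
# model corners: (+x,+y),(+x,-y),(-x,-y),(-x,+y)
m=np.array([(140,120),(140,-270),(-140,-270),(-140,120)],float)
mc=m-m.mean(0);Bc=B-B.mean(0)
th=np.arctan2((mc[:,0]*Bc[:,1]-mc[:,1]*Bc[:,0]).sum(),(mc*Bc).sum())
R=np.array([[np.cos(th),-np.sin(th)],[np.sin(th),np.cos(th)]]);t=B.mean(0)-R@m.mean(0)
print('bed origin',t,'yaw',th,'res',(m@R.T+t-B).round(1).tolist())
def inb(p):return R.T@(np.array(p)[:2]-t)
for n,uv in {'boardendA':(347,312),'boardendB':(331,386),'faceA':(303,306),'faceB':(290,381)}.items():
    p=pt(c,d,180+uv[0]*s,120+uv[1]*s,18);print(n,p.round(1),inb(p).round(1))
P=cloud(c,d)
for n,(u,v) in {'board':(270,218),'bed':(310,230),'table':(310,320),'mat':(412,260)}.items(): print(n,P[v,u].round(1),d[v,u])
# mat
im=z['im'].astype(int)
mk=((im[...,2]>im[...,0]+15)&(abs(P[...,2]-4)<12)).astype(np.uint8); mk[:,:360]=0
n,l,st,ce=cv2.connectedComponentsWithStats(mk); i=1+st[1:,4].argmax(); v,u=np.nonzero(l==i)
q=np.array([pt(c,d,a,b,4)[:2] for a,b in zip(u,v)]).astype(np.float32); print('mat',cv2.minAreaRect(q))
# ctrl
for l in ['ctrl','guard_tab','guard']:
    b=None
print(np.nonzero(d==0)[0].size)
a=z['im'][215:290,95:175,::-1];cv2.imwrite('pics/ctrlc.png',cv2.resize(a,(640,600),interpolation=cv2.INTER_CUBIC))
for v in range(225,280,5): print(v,[int(P[v,u,2]) for u in range(105,160,4)])
E
```

```text
bed corners [[748.0, 177.0], [680.0, -204.0], [407.0, -157.0], [474.0, 224.0]]
bed origin [590.07345754  83.82573781] yaw -0.1722429249628296 res [[1.0, 1.4], [1.4, -2.6], [-1.5, -1.2], [-0.9, 2.4]]
boardendA [590.1 -23.3  18. ] [  18.3 -105.5]
boardendB [530.4  -8.6  18. ] [ -42.9 -101.3]
faceA [596.1  11.6  18. ] [ 18.3 -70.1]
faceB [535.5  23.6  18. ] [-43.5 -68.7]
board [562.2   0.9  22.3] 1386.5579
bed [ 525.7 -109.4   16.2] 1384.6339
table [281.4 -98.7   0.6] 1342.2823
mat [ 434.9 -389.6    0.8] 1380.0859
mat ((435.5985107421875, -387.8335266113281), (238.1956024169922, 138.26739501953125), 1.5999354124069214)
928
225 [0, 0, 1, -1, 51, 48, 0, -2, 2, 0, 0, 0, 5, -1]
230 [-1, -2, 0, 82, 81, 49, 55, 49, 49, 53, 44, -2, 0, 0]
235 [1, 3, 0, 47, 83, 79, 80, 76, 85, 54, 81, 50, 48, 14]
240 [3, 1, 0, 68, 77, 78, 80, 79, 81, 63, 62, 52, 41, -5]
245 [4, -5, 47, 75, 83, 80, 77, 76, 77, 51, 53, 51, 24, -4]
250 [0, 5, 53, 82, 74, 79, 81, 81, 72, 66, 50, 38, 5, -3]
255 [4, 46, 51, 49, 81, 81, 48, 76, 51, 50, 51, 26, 5, -4]
260 [1, 49, 49, 46, 80, 82, 50, 52, 50, 1375, 45, 14, 0, -2]
265 [-4, 56, 47, 51, 57, 49, 53, 49, 49, 46, 28, 0, 1, -4]
270 [-2, 49, 50, 49, 53, 52, 54, 50, 50, 45, 20, 2, 1, 2]
275 [-2, 2, -5, -1, 0, -1, 51, 52, 51, 42, 10, -2, 0, 0]
```

View pics/ctrlc.png

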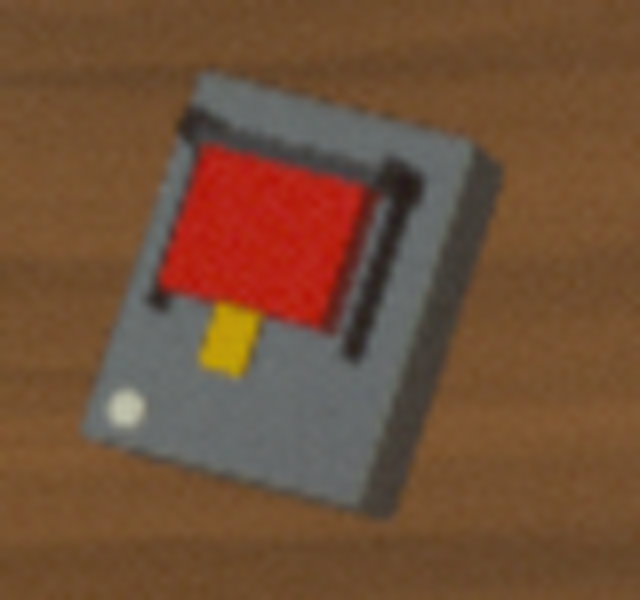

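View pics/wrist0.png

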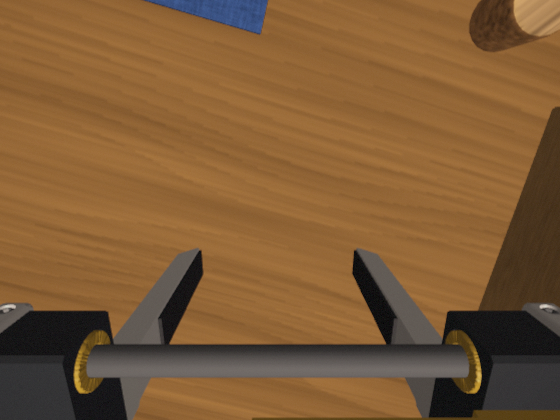

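```bash
python3 -m inch '{"grip":[0.6,0.6,0.6,0.6,0.6,0.6,0.6,0.6,0.6,0.6],"travel":[[3,3.3,1],[7,8,2],[11,12,2.4],[15,16.4,2.4],[19,20.8,2.4],[23,25.2,2.4],[27,29.5,2.4],[31,34,2.4],[35,38.3,2.4],[39,42.6,2.4]],"turn":[[0,0,5],[0,0,12],[0,0,19],[0,0,26],[0,0,33],[0,0,40],[0,0,47],[0,0,53],[0,0,59],[0,0,64]]}' 30; python3 -m inch '{"grip":[0.6],"travel":[[0,0,0]],"turn":[[0,0,0]]}'
python3 - <<'E'
from h import *
s=manip.read_state();print(s['clock'],s['eef_pos'],s['eef_rot'],s['joints'].round(3),s['finger_gap'])
im,d,c=snap('wrist','w1')
print([(np.round(x['bbox']).tolist(),round(x['p'],2)) for x in manip.look_for('wrist','board')])
E
```

```text
clock: 2.6
eef_pos: [546.7, -99.8, 200.1]
eef_rot: [3.141, 0.0, 1.407]
wrist_force: [-0.2, -1.2, -0.5]
finger_gap: 75.1
clock: 2.72
eef_pos: [548.1, -97.2, 199.5]
eef_rot: [-3.141, -0.0, 1.412]
wrist_force: [0.0, -0.1, -1.1]
finger_gap: 75.4
2.725 [548.13506123 -97.15368748 199.50729338] [-3.14134616e+00 -2.58973802e-04  1.41203345e+00] [-0.241  0.298  1.468  0.     1.376 -0.083] 75.40038868317816
[([249.0, 92.0, 307.0, 124.0], 0.75), ([1.0, 0.0, 24.0, 10.0], 0.64)]
```

View pics/w1.png

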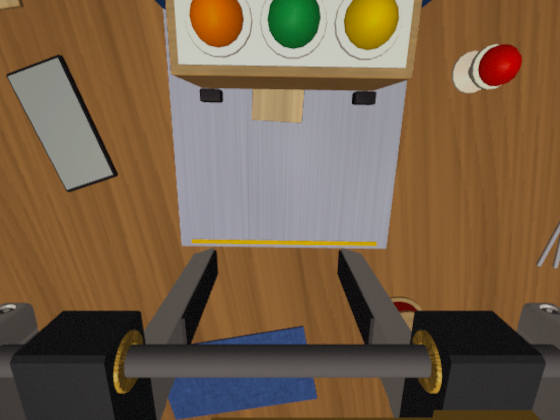

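The free end of the board shows at px (251–304, 90–123), between the black stops at (211,96) and (364,98), with the box above it. I'll measure it from this view.

```bash
python3 - <<'E'
from h import *
z=np.load('pics/w1.npz'); c={k:z[k] for k in z.files}; d=z['d'];im=z['im']
a=im[70:140,190:390,::-1];cv2.imwrite('pics/w1c.png',cv2.resize(a,(800,280),interpolation=cv2.INTER_CUBIC))
hsv=cv2.cvtColor(im,cv2.COLOR_RGB2HSV)
mk=((hsv[...,1]>60)&(hsv[...,2]>110)).astype(np.uint8); mk[:,:240]=0;mk[:,315:]=0;mk[:90]=0;mk[140:]=0
v,u=np.nonzero(mk);print(u.min(),u.max(),v.min(),v.max())
def edge(pts): 
    q=np.array(pts); l=cv2.fitLine(q.astype(np.float32),cv2.DIST_HUBER,0,.01,.01).ravel();return l
L=[pt(c,d,u[v==r].min()-.5,r,18)[:2] for r in range(95,120)]
Rr=[pt(c,d,u[v==r].max()+.5,r,18)[:2] for r in range(95,120)]
E=[pt(c,d,k,v[u==k].max()+.5,18)[:2] for k in range(256,301)]
for n,q in zip('LRE',(L,Rr,E)):
    l=edge(q);print(n,l.round(3),'dir deg',np.degrees(np.arctan2(l[1],l[0])).round(2),'ends',np.round(q[0],1),np.round(q[-1],1))
# bed corners near end z=12: 
for uv in [(182,247),(386,248)]: print(pt(c,d,*uv,12).round(1))
# bed side edges
for (p,q) in [((182,247),(168,60)),((386,248),(405,85))]:
    A=pt(c,d,*p,12);B=pt(c,d,*q,12);print('side',np.degrees(np.arctan2(*(B-A)[1::-1])).round(2))
for uv in [(200,101),(222,101),(353,104),(375,104)]: print('stop',pt(c,d,*uv,12).round(1))
P=cloud(c,d)
print('z bed',np.median(P[140:220,220:350,2]),'board',np.median(P[100:118,260:300,2]))
E
```

```text
252 303 90 122
L [1.84000e-01 9.83000e-01 5.32912e+02 3.38800e+00] dir deg 79.37 ends [536.9  18.1] [530.8  -8. ]
R [ 2.31000e-01  9.73000e-01  5.91643e+02 -7.91300e+00] dir deg 76.66 ends [595.5   8.5] [589.5 -17.6]
E [ 9.77000e-01 -2.15000e-01  5.61585e+02 -1.49380e+01] dir deg -12.44 ends [536.   -9.4] [587.3 -20.1]
[ 406.2 -156.5   12. ]
[ 680.1 -202.6   12. ]
side 79.69
side 80.28
stop [473.7  22.1  12. ]
stop [499.5  17.9  12. ]
stop [652.8 -10.6  12. ]
stop [678.7 -14.8  12. ]
z bed 12.065023025031707 board 18.067848064796294
```

View pics/w1c.png

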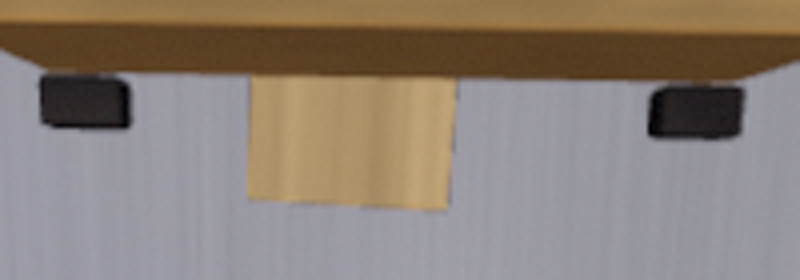

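```bash
python3 - <<'E'
from scipy.spatial.transform import Rotation as R
import numpy as np
r0=R.from_euler('z',-3.1,degrees=True)
for t in (10,20,30): print(t,(R.from_rotvec(np.radians(t)*np.array([.977,-.211,0]))*r0).as_rotvec(degrees=True).round(1))
E
python3 -m inch '{"grip":[0.6,0.6,0.6,0.6,0.6,0.6,0.6,0.6],"travel":[[0.2,1,-2],[0.5,2.5,-5],[0.7,4,-8],[0.8,5,-10],[1.2,7,-12],[1.6,9.3,-14],[1.6,9.3,-15.5],[1.6,9.3,-15.5]],"turn":[[8,-2,-3],[16,-4,-3],[24,-5.5,-3],[29.3,-6.5,-3],[29.3,-6.5,-3],[29.3,-6.5,-3],[29.3,-6.5,-3],[29.3,-6.5,-3]]}'
python3 - <<'E'
from h import *
s=manip.read_state();print(s['clock'],s['eef_pos'],s['eef_rot'],s['joints'].round(3),s['wrist_force'])
im,d,c=snap('wrist','w2')
r=cv2.Rodrigues
from scipy.spatial.transform import Rotation as R
print(R.from_euler('xyz',s['eef_rot']).as_matrix().round(3))
E
```

```text
10 [ 9.8 -1.8 -3.1]
20 [19.6 -3.7 -3.1]
30 [29.5 -5.5 -3. ]
clock: 3.82
eef_pos: [562.0, -7.6, 44.3]
eef_rot: [3.127, -0.523, 1.357]
wrist_force: [-0.3, -1.0, 0.4]
finger_gap: 75.0
3.825 [562.04765229  -7.61366524  44.27676658] [ 3.12680791 -0.52329713  1.35651892] [-0.35   0.499  1.681  0.591  1.102 -0.443] [-0.29885818 -0.97523023  0.43737781]
[[ 0.184  0.975  0.121]
 [ 0.846 -0.22   0.485]
 [ 0.5    0.013 -0.866]]
```

View pics/w2.png

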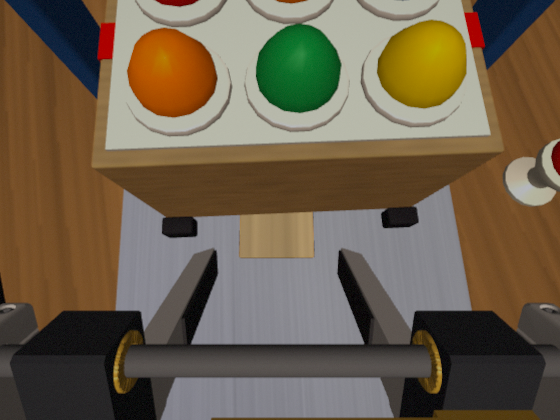

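The jaws straddle the board end, which is centred at px (277,235) between fingertips at 215 and 340. Next I'll descend.

```bash
python3 -m inch '{"grip":[0.6,0.6,0.6,0.6],"travel":[[0.2,0.4,-0.8],[0.2,0.4,-1.6],[0.2,0.4,-2.4],[0.2,0.4,-2.4]],"turn":[[0,0,0],[0,0,0],[0,0,0],[0,0,0]]}'
python3 -m inch '{"grip":[0.6,0.6,0.6],"travel":[[0,0,-0.2],[0,0,-0.3],[0,0,-0.3]],"turn":[[0,0,0],[0,0,0],[0,0,0]]}'
```

```text
clock: 4.38
eef_pos: [564.2, -3.7, 20.3]
eef_rot: [3.127, -0.523, 1.356]
wrist_force: [0.1, -0.0, -0.0]
finger_gap: 75.0
clock: 4.75
eef_pos: [564.2, -3.6, 17.4]
eef_rot: [3.127, -0.523, 1.356]
wrist_force: [0.1, 0.4, 0.3]
finger_gap: 75.3
```

```bash
python3 -m inch '{"grip":[0.4,0.3,0.25,0.2,0.1,0,-0.1,-0.2],"travel":[[0,0,0],[0,0,0],[0,0,0],[0,0,0],[0,0,0],[0,0,0],[0,0,0],[0,0,0]],"turn":[[0,0,0],[0,0,0],[0,0,0],[0,0,0],[0,0,0],[0,0,0],[0,0,0],[0,0,0]]}' 35
```

```text
clock: 5.75
eef_pos: [564.2, -3.7, 17.4]
eef_rot: [3.127, -0.523, 1.356]
wrist_force: [-0.2, -0.4, -0.3]
finger_gap: 38.2
```

```bash
python3 - <<'E'
from h import *
snap('wrist','w3');snap('top','t3');snap('scene','s3')
a=cv2.imread('pics/t3.png')[150:270,200:340];b=cv2.imread('pics/s3.png')[160:290,220:350]
cv2.imwrite('pics/c3.png',np.hstack([cv2.resize(a,(400,400)),cv2.resize(b,(400,400))]))
E
```

```text
(no output)
```

View pics/w3.png

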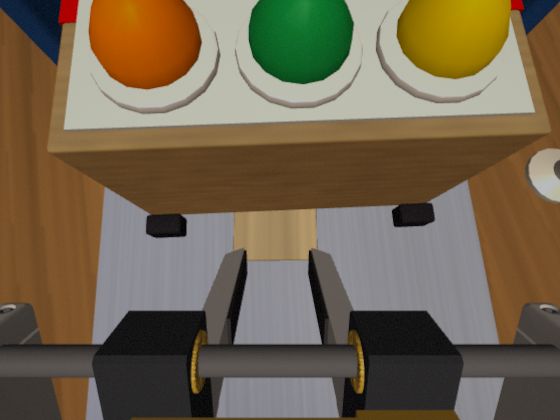

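View pics/c3.png

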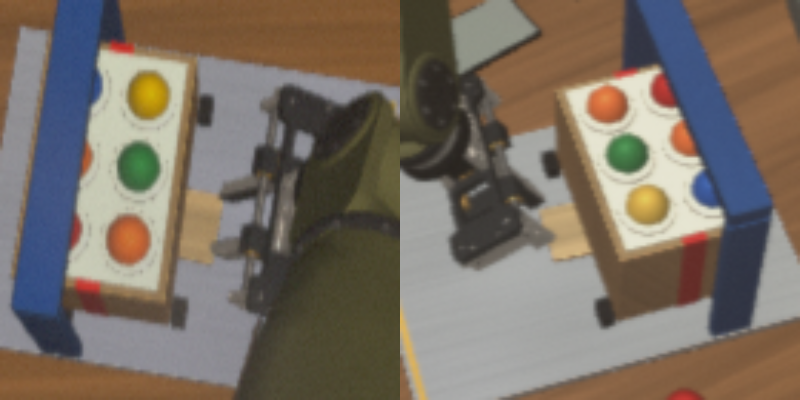

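```bash
cat >> h.py <<'E'
def proj(c,p):
    M=np.linalg.inv(np.array(c['world_from_camera'],float)); q=M@np.append(p,1); return np.array([c['cx']+c['fx']*q[0]/-q[2], c['cy']-c['fy']*q[1]/-q[2]]),-q[2]
def load(f):
    z=np.load(f'pics/{f}.npz'); return {k:z[k] for k in z.files}
E
python3 - <<'E'
from h import *
from scipy.spatial.transform import Rotation as Ro
s=manip.read_state();T=s['eef_pos'];R=Ro.from_euler('xyz',s['eef_rot']).as_matrix()
c=load('w3')
for y in (-19,19):
  for x in (-8,0,8):
    for zz in (0,-19): print((x,y,zz),(T+R@[x,y,zz]).round(1),proj(c,T+R@[x,y,zz])[0].round(0))
print('board corners w1 px ->', [proj(c,p)[0].round(0).tolist() for p in [(533.,-9,18),(590,-20,18)]])
P=cloud(c,c['d'])
for uv in [(240,250),(235,262),(225,300),(315,252),(320,270),(275,257),(275,262),(240,258),(310,258)]: print(uv,P[uv[1],uv[0]].round(1))
c=load('t3')
print(proj(c,T)[0], (proj(c,T)[0]-[200,150])/[140,120]*400)
E
python3 - <<'E'
import cv2
a=cv2.imread('pics/w3.png')[195:315,190:360];cv2.imwrite('pics/w3c.png',cv2.resize(a,None,fx=4.5,fy=4.5,interpolation=cv2.INTER_CUBIC))
E
```

```text
(-8, -19, 0) [544.2  -6.2  13.1] [251. 255.]
(-8, -19, -19) [541.9 -15.5  29.6] [249. 267.]
(0, -19, 0) [5.457e+02 5.000e-01 1.710e+01] [251. 245.]
(0, -19, -19) [543.4  -8.7  33.6] [248. 256.]
(8, -19, 0) [547.1   7.3  21.1] [250. 234.]
(8, -19, -19) [544.8  -1.9  37.6] [248. 245.]
(-8, 19, 0) [581.3 -14.6  13.6] [304. 255.]
(-8, 19, -19) [579.  -23.8  30.1] [306. 267.]
(0, 19, 0) [582.7  -7.8  17.6] [304. 245.]
(0, 19, -19) [580.4 -17.   34.1] [306. 256.]
(8, 19, 0) [584.2  -1.1  21.6] [304. 234.]
(8, 19, -19) [581.9 -10.3  38.1] [307. 245.]
board corners w1 px -> [[236.0, 262.0], [318.0, 259.0]]
(240, 250) [540.2  -6.1  51.3]
(235, 262) [537.3 -13.9  65. ]
(225, 300) [533.4 -32.7  99.8]
(315, 252) [583.6 -17.4  54.4]
(320, 270) [580.7 -28.8  74.2]
(275, 257) [560.7 -11.8  18.5]
(275, 262) [560.1 -14.7  12.4]
(240, 258) [540.1 -12.   62. ]
(310, 258) [579.7 -20.3  55.1]
[271.62362653 217.63920884] [204.63893294 225.46402948]
```

View pics/w3c.png

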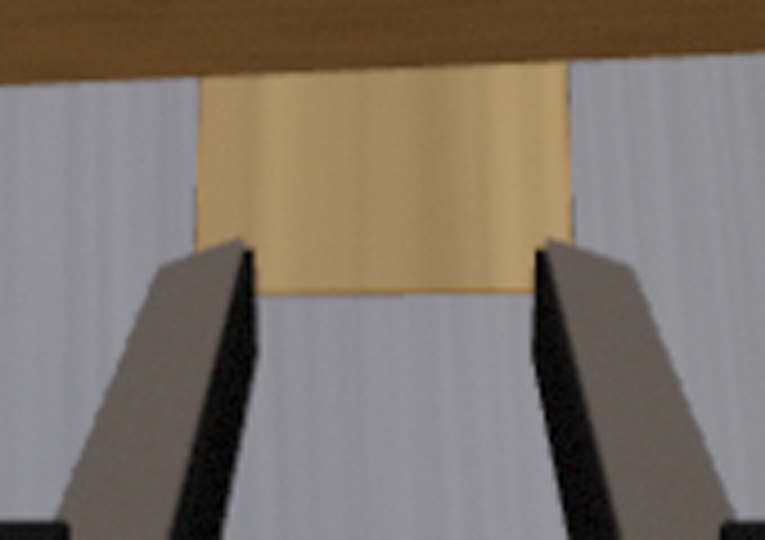

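```bash
python3 - <<'E'
from h import *
from scipy.spatial.transform import Rotation as Ro
s=manip.read_state();T=s['eef_pos'];R=Ro.from_euler('xyz',s['eef_rot']).as_matrix()
c=load('w3');P=(cloud(c,c['d'])-T)@R
for v in range(244,300,5):
    print(v,[(u,*P[v,u].round(0).astype(int)) for u in (225,230,235,240,243,245,311,315,320,325)])
c=load('t3');P=(cloud(c,c['d'])-T)@R
m=(abs(P[...,0])<15)&(abs(P[...,1])<45)&(P[...,2]<40)&(P[...,2]>-70)
for v,u in np.argwhere(m)[::6]: print(u,v,P[v,u].round(0).astype(int).tolist(),end=' ')
E
```

```text
244 [(225, np.int64(-1), np.int64(-38), np.int64(4)), (230, np.int64(-1), np.int64(-34), np.int64(5)), (235, np.int64(1), np.int64(-30), np.int64(0)), (240, np.int64(1), np.int64(-27), np.int64(0)), (243, np.int64(1), np.int64(-24), np.int64(-1)), (245, np.int64(1), np.int64(-23), np.int64(-1)), (311, np.int64(1), np.int64(24), np.int64(0)), (315, np.int64(1), np.int64(27), np.int64(0)), (320, np.int64(-2), np.int64(31), np.int64(6)), (325, np.int64(-1), np.int64(35), np.int64(5))]
249 [(225, np.int64(-4), np.int64(-38), np.int64(3)), (230, np.int64(-5), np.int64(-34), np.int64(4)), (235, np.int64(-2), np.int64(-30), np.int64(-3)), (240, np.int64(11), np.int64(-23), np.int64(-33)), (243, np.int64(10), np.int64(-21), np.int64(-32)), (245, np.int64(-2), np.int64(-23), np.int64(-2)), (311, np.int64(9), np.int64(21), np.int64(-30)), (315, np.int64(10), np.int64(23), np.int64(-32)), (320, np.int64(-5), np.int64(31), np.int64(4)), (325, np.int64(-5), np.int64(35), np.int64(4))]
254 [(225, np.int64(10), np.int64(-31), np.int64(-39)), (230, np.int64(11), np.int64(-28), np.int64(-40)), (235, 
[... 5769 characters left out ...]
12, -9, 8] 272 220 [-1, -7, -3] 266 221 [12, -13, 6] 272 221 [-1, -10, -5] 265 222 [14, -16, 8] 271 222 [-2, -12, 2] 277 222 [8, -19, -52] 267 223 [9, -18, 4] 273 223 [6, -19, -26] 279 223 [8, -23, -64] 270 224 [2, -19, -2] 276 224 [10, -25, -52] 267 225 [8, -23, 4] 274 225 [8, -27, -38] 264 226 [14, -27, 8] 270 226 [2, -25, -3] 276 226 [6, -30, -47] 282 226 [0, -29, -69] 268 227 [4, -28, 2] 274 227 [-10, -25, -6] 282 227 [-7, -30, -58] 265 228 [10, -32, 9] 271 228 [-3, -29, -3] 263 229 [13, -35, 13] 269 229 [-1, -32, 4] 275 229 [-14, -30, -7] 268 230 [1, -36, 5] 262 231 [13, -41, 16] 268 231 [-1, -38, 8] 274 231 [-13, -36, -5] 267 232 [3, -42, 4] 273 232 [-11, -39, -5] 271 233 [-7, -43, -1]
```

In both cameras the real finger ends sit about 31 mm short of the reported TCP along the tool axis, while the 38 mm gap agrees. So the fingers closed in the air above the board. I'll open them and go on about 31 mm along the tool axis, watching the force.

```bash
python3 -m inch '{"grip":[0.6,0.6,0.6,0.6,0.6,0.6,0.6],"travel":[[0,0,0],[0,0,0],[0,0.3,-0.5],[0.2,0.7,-1],[0.3,1.1,-1.6],[0.4,1.4,-2.1],[0.4,1.4,-2.1]],"turn":[[0,0,0],[0,0,0],[0,0,0],[0,0,0],[0,0,0],[0,0,0],[0,0,0]]}'
python3 - <<'E'
from h import *
from scipy.spatial.transform import Rotation as Ro
s=manip.read_state();T=s['eef_pos'];R=Ro.from_euler('xyz',s['eef_rot']).as_matrix()
im,d,c=snap('wrist','w4');P=(cloud(c,d)-T)@R
W=cloud(c,d)
for v in (240,244,248,252,256,260): print(v,[(u,P[v,u].round(0).astype(int).tolist()) for u in (210,213,216,219,338,341,344)])
print('board z',np.median(W[215:240,255:300,2]))
cv2.imwrite('pics/w4c.png',cv2.resize(im[190:310,180:370,::-1],None,fx=4,fy=4,interpolation=cv2.INTER_CUBIC))
E
```

```text
clock: 6.78
eef_pos: [568.0, 10.7, -4.1]
eef_rot: [3.128, -0.523, 1.356]
wrist_force: [-0.0, -0.2, -0.3]
finger_gap: 75.5
240 [(210, [9, -44, -14]), (213, [9, -42, -14]), (216, [9, -41, -13]), (219, [9, -38, -15]), (338, [9, 41, -14]), (341, [9, 43, -13]), (344, [8, 45, -12])]
244 [(210, [7, -44, -16]), (213, [8, -42, -17]), (216, [7, -40, -16]), (219, [7, -38, -15]), (338, [7, 40, -16]), (341, [7, 42, -15]), (344, [7, 45, -15])]
248 [(210, [10, -41, -30]), (213, [11, -39, -31]), (216, [5, -40, -17]), (219, [5, -38, -18]), (338, [4, 40, -16]), (341, [10, 39, -31]), (344, [10, 41, -31])]
252 [(210, [10, -40, -36]), (213, [8, -39, -32]), (216, [8, -37, -32]), (219, [2, -38, -18]), (338, [2, 40, -17]), (341, [9, 39, -34]), (344, [11, 40, -38])]
256 [(210, [10, -39, -42]), (213, [9, -38, -39]), (216, [5, -37, -31]), (219, [0, -38, -20]), (338, [0, 40, -19]), (341, [8, 38, -38]), (344, [9, 39, -39])]
260 [(210, [9, -38, -46]), (213, [8, -37, -42]), (216, [3, -37, -33]), (219, [-2, -38, -21]), (338, [2, 38, -29]), (341, [6, 38, -39]), (344, [9, 38, -45])]
board z 18.995093770981725
```

View pics/w4c.png

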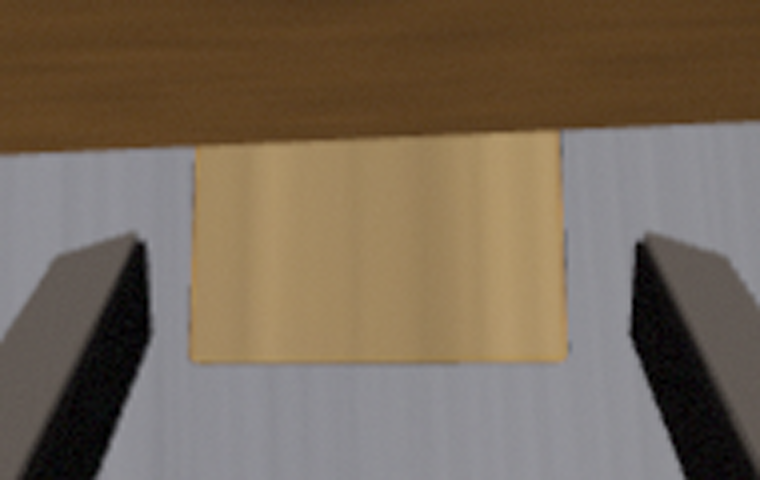

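The tips are now beside the board, confirmed about 30 mm short of the reported TCP and still about 5 mm above the bed. I'll lower them in small steps.

```bash
python3 -m inch '{"grip":[0.6,0.6,0.6],"travel":[[0,0,-0.15],[0,0,-0.3],[0,0,-0.3]],"turn":[[0,0,0],[0,0,0],[0,0,0]]}';python3 -m inch '{"grip":[0.6,0.6],"travel":[[0,0,-0.1],[0,0,-0.1]],"turn":[[0,0,0],[0,0,0]]}'
```

```text
clock: 7.2
eef_pos: [568.1, 10.4, -6.9]
eef_rot: [3.127, -0.523, 1.356]
wrist_force: [-0.4, -0.1, -0.4]
finger_gap: 75.2
clock: 7.45
eef_pos: [568.1, 10.4, -7.9]
eef_rot: [3.127, -0.523, 1.356]
wrist_force: [0.4, -0.8, 0.1]
finger_gap: 75.2
```

```bash
python3 -m inch '{"grip":[0.4,0.3,0.25,0.2,0.1,0.1,0.1,0.1],"travel":[[0,0,0],[0,0,0],[0,0,0],[0,0,0],[0,0,0],[0,0,0],[0,0,0],[0,0,0]],"turn":[[0,0,0],[0,0,0],[0,0,0],[0,0,0],[0,0,0],[0,0,0],[0,0,0],[0,0,0]]}' 35
```

```text
clock: 8.45
eef_pos: [568.1, 10.4, -8.0]
eef_rot: [3.127, -0.523, 1.356]
wrist_force: [-1.8, 0.1, 0.9]
finger_gap: 58.0
```

```bash
python3 -m inch '{"grip":[0.1,0.1,0.1,0.1,0.1,0.1,0.1,0.1],"travel":[[-0.05,-0.3,0],[-0.1,-0.6,0],[-0.15,-1,0],[-0.24,-1.4,0],[-0.3,-1.8,0],[-0.38,-2.2,0],[-0.45,-2.6,0],[-0.45,-2.6,0]],"turn":[[0,0,0],[0,0,0],[0,0,0],[0,0,0],[0,0,0],[0,0,0],[0,0,0],[0,0,0]]}'
python3 - <<'E'
from h import *
im,d,c=snap('wrist','w5')
E
```

```text
clock: 9.45
eef_pos: [563.5, -16.1, -8.0]
eef_rot: [3.127, -0.523, 1.356]
wrist_force: [-1.2, 0.2, 0.8]
finger_gap: 58.2
```

View pics/w5.png

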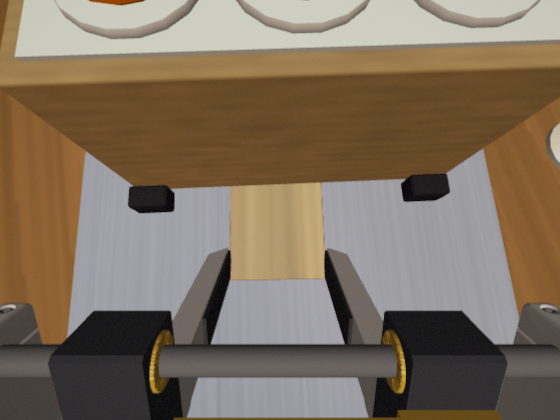

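The board is coming out with the jaws: its end stays at row 278 and the box recedes. I'll keep pulling.

```bash
python3 -m inch '{"grip":[0.1,0.1,0.1,0.1,0.1,0.1,0.1,0.1,0.1,0.1],"travel":[[-0.07,-0.4,0],[-0.15,-0.9,0],[-0.24,-1.4,0],[-0.33,-1.9,0],[-0.42,-2.4,0],[-0.5,-2.9,0],[-0.6,-3.4,0],[-0.68,-3.9,0],[-0.75,-4.3,0],[-0.75,-4.3,0]],"turn":[[0,0,0],[0,0,0],[0,0,0],[0,0,0],[0,0,0],[0,0,0],[0,0,0],[0,0,0],[0,0,0],[0,0,0]]}'
python3 - <<'E'
from h import *
im,d,c=snap('wrist','w6')
E
```

```text
clock: 10.75
eef_pos: [556.0, -59.3, -7.9]
eef_rot: [3.127, -0.523, 1.356]
wrist_force: [-0.8, -0.0, -0.2]
finger_gap: 57.7
```

View pics/w6.png

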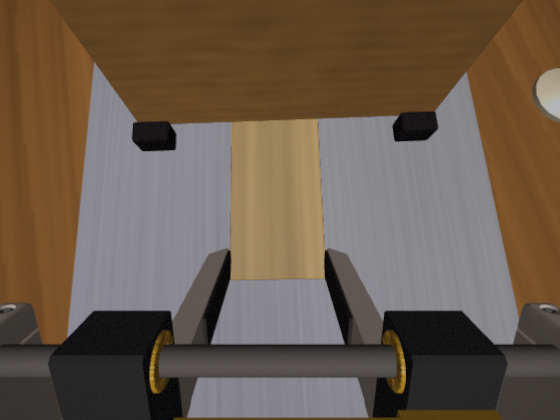

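```bash
python3 -m inch '{"grip":[0.1,0.1,0.1,0.1,0.1,0.1,0.1,0.1,0.1,0.1],"travel":[[-0.07,-0.4,0],[-0.15,-0.9,0],[-0.24,-1.4,0],[-0.33,-1.9,0],[-0.42,-2.4,0],[-0.5,-2.9,0],[-0.6,-3.4,0],[-0.68,-3.9,0],[-0.75,-4.3,0],[-0.8,-4.6,0]],"turn":[[0,0,0],[0,0,0],[0,0,0],[0,0,0],[0,0,0],[0,0,0],[0,0,0],[0,0,0],[0,0,0],[0,0,0]]}'
python3 -m inch '{"grip":[0.1,0.1,0.1,0.1,0.1,0.1,0.1,0.1,0.1,0.1],"travel":[[-0.07,-0.4,0],[-0.15,-0.9,0],[-0.24,-1.4,0],[-0.33,-1.9,0],[-0.42,-2.4,0],[-0.5,-2.9,0],[-0.6,-3.4,0],[-0.68,-3.9,0],[-0.75,-4.3,0],[-0.8,-4.6,0]],"turn":[[0,0,0],[0,0,0],[0,0,0],[0,0,0],[0,0,0],[0,0,0],[0,0,0],[0,0,0],[0,0,0],[0,0,0]]}'
python3 -m inch '{"grip":[0.1,0.1,0.1,0.1,0.1,0.1],"travel":[[-0.1,-0.6,0],[-0.2,-1.2,0],[-0.3,-1.8,0],[-0.42,-2.4,0],[-0.5,-3,0],[-0.5,-3,0]],"turn":[[0,0,0],[0,0,0],[0,0,0],[0,0,0],[0,0,0],[0,0,0]]}'
python3 - <<'E'
from h import *
im,d,c=snap('wrist','w7')
E
```

```text
clock: 12.05
eef_pos: [548.0, -105.6, -7.9]
eef_rot: [3.127, -0.523, 1.356]
wrist_force: [0.3, 2.0, -0.3]
finger_gap: 57.9
clock: 13.3
eef_pos: [539.9, -151.9, -8.0]
eef_rot: [3.127, -0.523, 1.356]
wrist_force: [0.2, 0.0, -0.0]
finger_gap: 58.1
clock: 14.05
eef_pos: [534.9, -182.4, -7.9]
eef_rot: [3.127, -0.522, 1.355]
wrist_force: [0.6, -0.4, 1.1]
finger_gap: 57.8
```

View pics/w7.png

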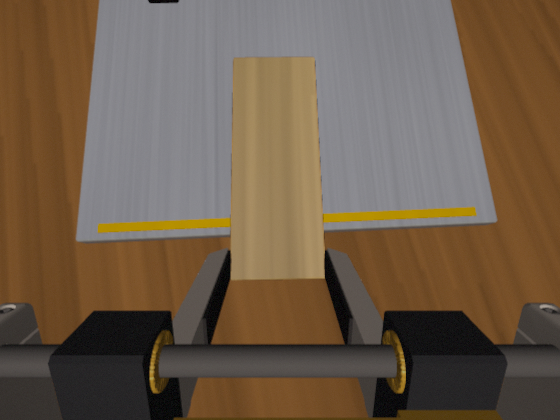

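The board is fully out and lies flat on the infeed at px (233–323, 57–278). I'll let go, come upright and regrasp it at its middle.

```bash
python3 -m inch '{"grip":[0.3,0.6,0.6,0.6,0.6,0.6,0.6,0.6,0.6,0.6],"travel":[[0,0,0],[0,0,0],[0,0,0],[0,-1,2],[0,-2,5],[0,-3,8],[0,-4,11],[0,-4,13],[0,-4,13],[0,-4,13]],"turn":[[0,0,0],[0,0,0],[0,0,0],[0,0,0],[-7,2,0],[-15,3.5,0],[-22,5,0],[-29.3,6.3,0],[-29.3,6.3,0],[-29.3,6.3,0]]}'
python3 - <<'E'
from h import *
from scipy.spatial.transform import Rotation as Ro
s=manip.read_state();print(s['clock'],s['eef_pos'],s['eef_rot'])
print(Ro.from_euler('xyz',s['eef_rot']).as_matrix().round(3))
im,d,c=snap('wrist','w8');snap('top','t8')
hsv=cv2.cvtColor(im,cv2.COLOR_RGB2HSV);W=cloud(c,d)
mk=((hsv[...,1]>60)&(hsv[...,2]>110)&(abs(W[...,2]-18)<3)).astype(np.uint8)
n,l,st,ce=cv2.connectedComponentsWithStats(mk);i=1+st[1:,4].argmax();v,u=np.nonzero(l==i);print(st[i])
q=np.array([pt(c,d,a,b,18)[:2] for a,b in zip(u,v)]).astype(np.float32);print(cv2.minAreaRect(q))
c=load('t8');print('box top z?');
a=c['im'][130:290,180:350,::-1];cv2.imwrite('pics/t8c.png',cv2.resize(a,(680,600)))
E
```

```text
clock: 15.35
eef_pos: [534.5, -221.9, 121.1]
eef_rot: [3.127, -0.002, 1.356]
wrist_force: [-0.8, -0.8, -0.2]
finger_gap: 75.1
15.35 [ 534.5207685  -221.88512495  121.06314696] [ 3.12666829e+00 -2.01929872e-03  1.35613667e+00]
[[ 0.213  0.977  0.015]
 [ 0.977 -0.213 -0.001]
 [ 0.002  0.015 -1.   ]]
[  231    14    68   179 11304]
((545.5833129882812, -127.81446075439453), (158.44735717773438, 59.58811569213867), 78.20124816894531)
box top z?
```

View pics/w8.png

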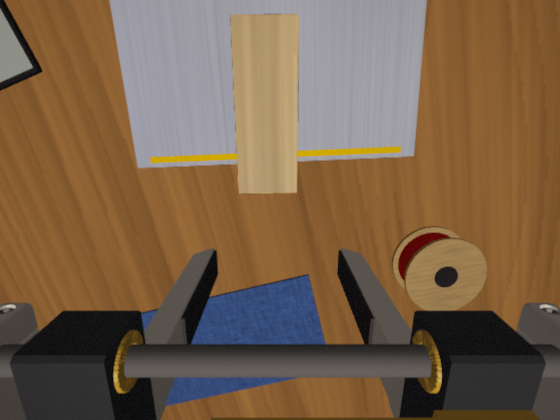

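View pics/t8c.png

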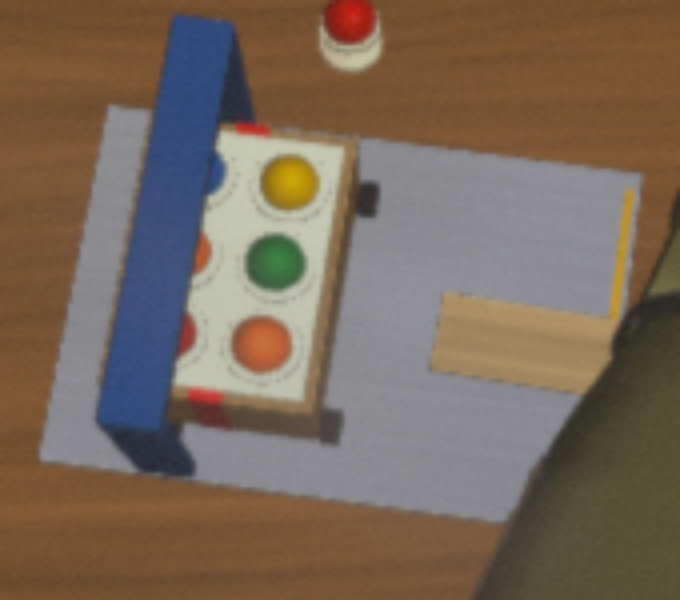

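The box stands flat against the stops, and the board is at px (233–298, 14–193), 158×60 mm as measured. Next is the upright centre grasp.

```bash
python3 -m inch '{"grip":[0.6,0.6,0.6,0.6,0.6,0.6,0.6,0.6],"travel":[[0.5,4.7,-1],[1.1,9.4,-3],[1.1,9.4,-6],[1.1,9.4,-9],[1.1,9.4,-11.5],[1.1,9.4,-12.6],[1.1,9.4,-13.1],[1.1,9.4,-13.1]],"turn":[[0,0,0],[0,0,0],[0,0,0],[0,0,0],[0,0,0],[0,0,0],[0,0,0],[0,0,0]]}'
python3 -m inch '{"grip":[0.6,0.6,0.6],"travel":[[0,0,-0.3],[0,0,-0.5],[0,0,-0.5]],"turn":[[0,0,0],[0,0,0],[0,0,0]]}'
```

```text
clock: 16.45
eef_pos: [545.4, -128.7, -10.0]
eef_rot: [3.127, -0.002, 1.355]
wrist_force: [-0.4, -0.2, -0.2]
finger_gap: 75.1
clock: 16.82
eef_pos: [545.5, -128.7, -14.9]
eef_rot: [3.127, -0.002, 1.355]
wrist_force: [-0.3, 0.5, -0.5]
finger_gap: 75.3
```

```bash
python3 -m inch '{"grip":[0.6,0.6,0.4,0.3,0.2,0.1,0.1,0.1,0.1],"travel":[[0,0,-0.15],[0,0,-0.15],[0,0,-0.15],[0,0,-0.15],[0,0,-0.15],[0,0,-0.15],[0,0,-0.15],[0,0,-0.15],[0,0,-0.15]],"turn":[[0,0,0],[0,0,0],[0,0,0],[0,0,0],[0,0,0],[0,0,0],[0,0,0],[0,0,0],[0,0,0]]}' 30
python3 -m inch '{"grip":[0.1,0.1,0.1,0.1,0.1],"travel":[[0,0,1],[0,0,3],[0,0,5],[0,0,7],[0,0,7]],"turn":[[0,0,0],[0,0,0],[0,0,0],[0,0,0],[0,0,0]]}'
python3 - <<'E'
from h import *
snap('wrist','w9')
E
```

```text
clock: 17.95
eef_pos: [545.5, -128.7, -16.3]
eef_rot: [3.127, -0.002, 1.355]
wrist_force: [1.0, 0.7, 1.3]
finger_gap: 59.4
clock: 18.58
eef_pos: [546.3, -128.9, 55.3]
eef_rot: [3.124, -0.001, 1.355]
wrist_force: [-0.9, 0.1, -1.4]
finger_gap: 59.4
```

View pics/w9.png

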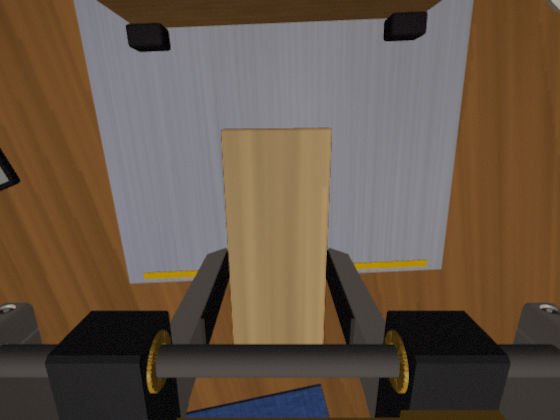

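```bash
python3 -m inch '{"grip":[0.1,0.1,0.1,0.1,0.1,0.1,0.1,0.1,0.1,0.1],"travel":[[-1,-2.6,1],[-2.2,-5.2,1],[-3.5,-8,1],[-4.7,-11,1],[-6,-14,1],[-7.3,-17,1],[-8.6,-20,1],[-9.9,-23,1],[-11.1,-25.9,1],[-11.1,-25.9,1]],"turn":[[0,0,-6],[0,0,-14],[0,0,-23],[0,0,-32],[0,0,-41],[0,0,-50],[0,0,-58],[0,0,-67],[0,0,-76.5],[0,0,-76.5]]}'
python3 -m inch '{"grip":[0.1,0.1],"travel":[[0,0,0],[0,0,0]],"turn":[[0,0,0],[0,0,0]]}'
python3 - <<'E'
from h import *
snap('wrist','w10')
E
```

```text
clock: 19.88
eef_pos: [433.5, -388.8, 62.9]
eef_rot: [3.127, -0.0, 0.016]
wrist_force: [0.2, -0.3, -0.7]
finger_gap: 59.7
clock: 20.12
eef_pos: [433.7, -387.9, 62.5]
eef_rot: [3.127, -0.0, 0.019]
wrist_force: [-0.6, -0.7, -0.6]
finger_gap: 59.6
```

View pics/w10.png

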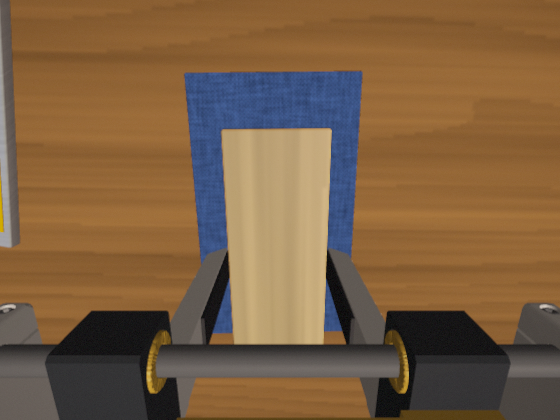

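The board is over the mat, lengthwise and aligned with it. Lowering it now.

```bash
python3 -m inch '{"grip":[0.1,0.1,0.1,0.1,0.1,0.1,0.1],"travel":[[0.1,0,-2],[0.2,0,-4.5],[0.2,0,-6.5],[0.2,0,-7.7],[0.2,0,-8.3],[0.2,0,-8.3],[0.2,0,-8.3]],"turn":[[0,0,0],[0,0,0],[0,0,0],[0,0,0],[0,0,0],[0,0,0],[0,0,0]]}'
python3 -m inch '{"grip":[0.1,0.1,0.1],"travel":[[0,0,-0.2],[0,0,-0.4],[0,0,-0.4]],"turn":[[0,0,0],[0,0,0],[0,0,0]]}'
```

```text
clock: 21.05
eef_pos: [436.1, -388.3, -19.7]
eef_rot: [3.126, -0.001, 0.019]
wrist_force: [-0.2, -0.9, -1.8]
finger_gap: 59.1
clock: 21.42
eef_pos: [436.0, -388.2, -23.8]
eef_rot: [3.127, -0.001, 0.019]
wrist_force: [0.2, 0.5, -0.7]
finger_gap: 59.6
```

```bash
python3 -m inch '{"grip":[0.2,0.4,0.6,0.6,0.6,0.6,0.6,0.6],"travel":[[0,0,0],[0,0,0],[0,0,0],[0,0,0],[0,0,2],[0,0,6],[0,0,12],[0,0,18]],"turn":[[0,0,0],[0,0,0],[0,0,0],[0,0,0],[0,0,0],[0,0,0],[0,0,0],[0,0,0]]}'
python3 - <<'E'
from h import *
snap('wrist','w11')
im,d,c=snap('wrist','w11')
hsv=cv2.cvtColor(im,cv2.COLOR_RGB2HSV);W=cloud(c,d)
mk=((hsv[...,1]>60)&(hsv[...,2]>110)&(abs(W[...,2]-10)<4)).astype(np.uint8)
n,l,st,ce=cv2.connectedComponentsWithStats(mk);i=1+st[1:,4].argmax();v,u=np.nonzero(l==i);print(st[i])
q=np.array([pt(c,d,a,b,10)[:2] for a,b in zip(u,v)]).astype(np.float32);print(cv2.minAreaRect(q))
p=W[l==i];A=np.c_[p[:,:2],np.ones(len(p))];print(np.linalg.lstsq(A,p[:,2],rcond=None)[0],p[:,2].mean())
E
```

```text
clock: 22.42
eef_pos: [435.9, -388.0, 159.7]
eef_rot: [3.126, -0.002, 0.019]
wrist_force: [0.4, -0.9, 0.9]
finger_gap: 75.3
[ 246  127   52  131 4342]
((437.91876220703125, -387.1557312011719), (157.38327026367188, 58.844482421875), 1.60711669921875)
[-3.74222214e-04  5.40754067e-04  7.11921087e+00] 6.745475977063907
```

View pics/w11.png

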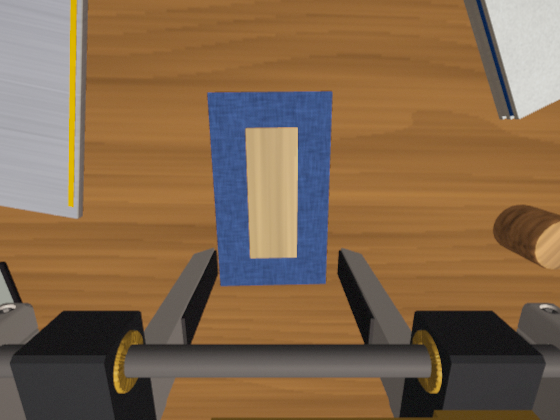

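The board lies centred and aligned on the mat (px 247–297, 127–258). Now the control box.

```bash
python3 - <<'E'
from h import *
c=load('top0')
q=np.array([pt(c,c['d'],95+u/8,215+v/8,50)[:2] for u,v in [(205,72),(475,148),(365,508),(85,435)]])
print(q.round(1).tolist(),[np.linalg.norm(q[i]-q[i-1]).round(1) for i in range(4)])
m=np.array([(65,50),(65,-50),(-65,-50),(-65,50)],float);B=q;Bc=B-B.mean(0)
th=np.arctan2((m[:,0]*Bc[:,1]-m[:,1]*Bc[:,0]).sum(),(m*Bc).sum());print('ctrl',B.mean(0),'yaw',np.degrees(th))
R=np.array([[np.cos(th),-np.sin(th)],[np.sin(th),np.cos(th)]])
for n,(u,v,z) in {'tabmid':(230,340,80),'tabtip':(222,372,80),'lugL':(197,125,82),'lugR':(400,180,82),'redcorner':(335,330,80)}.items():
    p=pt(c,c['d'],95+u/8,215+v/8,z);print(n,p.round(1),(R.T@(p[:2]-B.mean(0))).round(1))
E
```

```text
[[552.3, 408.2], [523.0, 315.6], [402.5, 349.0], [429.7, 443.1]] [np.float64(127.5), np.float64(97.2), np.float64(125.1), np.float64(98.0)]
ctrl [476.8929338  378.96997233] yaw -16.129490240863287
tabmid [455.5 386.9  80. ] [-22.8   1.7]
tabtip [445.1 389.1  80. ] [-33.4   0.9]
lugL [527.3 400.1  82. ] [42.6 34.3]
lugR [506.6 332.3  82. ] [ 41.5 -36.6]
redcorner [457.7 352.6  80. ] [-11.1 -30.6]
```

```bash
python3 -m inch '{"grip":[0,0,0,0,0,0,0,0,0,0],"travel":[[-1,2,3],[-2,5,6],[-3,9,9],[-4,13,12],[-5,17,12],[-6,21,12],[-7,25,12],[-8,29.5,12],[-8.6,34,12],[-8.6,38.8,12]],"turn":[[0,0,5],[0,0,13],[0,0,22],[0,0,31],[0,0,40],[0,0,49],[0,0,58],[0,0,67],[0,0,76],[0,0,85]]}'
```

```text
clock: 23.78
eef_pos: [351.2, -0.8, 285.7]
eef_rot: [3.116, -0.009, 1.507]
wrist_force: [1.1, -0.4, 0.5]
finger_gap: 47.3
```

```bash
python3 -m inch '{"grip":[0,0,0,0,0,0,0,0,0,0],"travel":[[0,4,0],[0,8,0],[0,12,0],[0.5,16,0],[1.5,20,0],[3,24,0],[4.5,28,-2],[6,32,-4],[7,36,-6],[7.9,39.5,-7.5]],"turn":[[0,0,8],[0,0,16],[0,0,24],[0,0,32],[0,0,40],[0,0,48],[0,0,56],[0,0,64],[0,0,71],[0,0,77.5]]}'
python3 -m inch '{"grip":[0,0,0],"travel":[[0,0,0],[0,0,0],[0,0,0]],"turn":[[0,0,0],[0,0,0],[0,0,0]]}'
python3 - <<'E'
from h import *
im,d,c=snap('wrist','w12');s=manip.read_state();print(s['eef_pos'],s['eef_rot'],s['joints'])
for l in ['guard_tab','ctrl']: print(l,[(np.round(x['bbox']).tolist(),round(x['p'],2)) for x in manip.look_for('wrist',l)])
E
```

```text
clock: 25.02
eef_pos: [430.1, 395.4, 210.6]
eef_rot: [3.116, -0.009, 2.863]
wrist_force: [0.7, -0.2, 0.1]
finger_gap: 47.1
clock: 25.4
eef_pos: [430.3, 394.8, 211.8]
eef_rot: [3.115, -0.008, 2.862]
wrist_force: [-0.6, -1.0, 0.2]
finger_gap: 47.1
[430.32424731 394.84806514 211.71712013] [ 3.11455085 -0.00807008  2.86199793] [ 0.66822114  0.33982631  1.38577203  0.02266382  1.39878013 -0.62655864]
guard_tab [([248.0, 211.0, 304.0, 274.0], 0.67)]
ctrl [([233.0, 178.0, 316.0, 279.0], 0.65)]
```

View pics/w12.png

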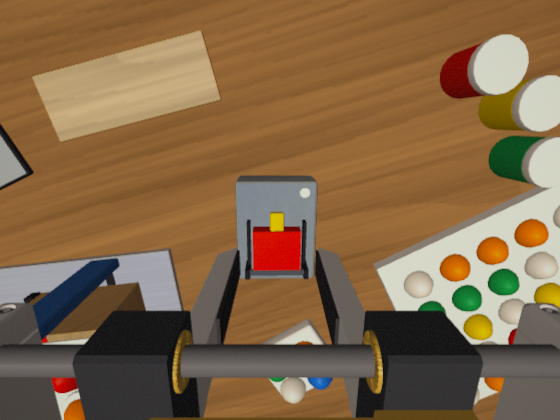

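The control box is aligned in view: yellow tab at px (277,221), red guard at (277,250), hinge lugs near row 275.

```bash
python3 - <<'E'
from h import *
c=load('w12');im=c['im'];hsv=cv2.cvtColor(im,cv2.COLOR_RGB2HSV)
mk=((hsv[...,0]>18)&(hsv[...,0]<32)&(hsv[...,1]>200)&(hsv[...,2]>120)).astype(np.uint8);mk[:200]=0;mk[240:]=0;mk[:,:260]=0;mk[:,300:]=0
v,u=np.nonzero(mk);print(u.min(),u.max(),v.min(),v.max())
a=np.radians(-16.1)
for n,(uu,vv) in {'tip':((u.min()+u.max())/2,v.min()),'root':((u.min()+u.max())/2,v.max()+.5),'L':(u.min()-.5,221),'R':(u.max()+.5,221)}.items(): print(n,pt(c,c['d'],uu,vv,80).round(1))
q=[pt(c,c['d'],uu,vv,50).round(1) for uu,vv in [(238,177.5),(316,177.5)]];print(q,np.degrees(np.arctan2(*(q[1]-q[0])[1::-1])))
W=cloud(c,c['d']);print('tab z',np.median(W[v,u,2]),'table z',np.median(W[100:150,300:400,2]))
cv2.imwrite('pics/w12c.png',cv2.resize(im[170:290,210:340,::-1],None,fx=4.5,fy=4.5,interpolation=cv2.INTER_CUBIC))
E
```

```text
270 283 213 231
tip [445.2 394.   80. ]
root [466.5 387.9  80. ]
L [452.1 383.8  80. ]
R [456.6 399.1  80. ]
[array([398.6, 360.7,  50. ]), array([424.7, 449.8,  50. ])] 73.67314648943503
tab z 79.67371188493553 table z -0.19169263481686016
```

View pics/w12c.png

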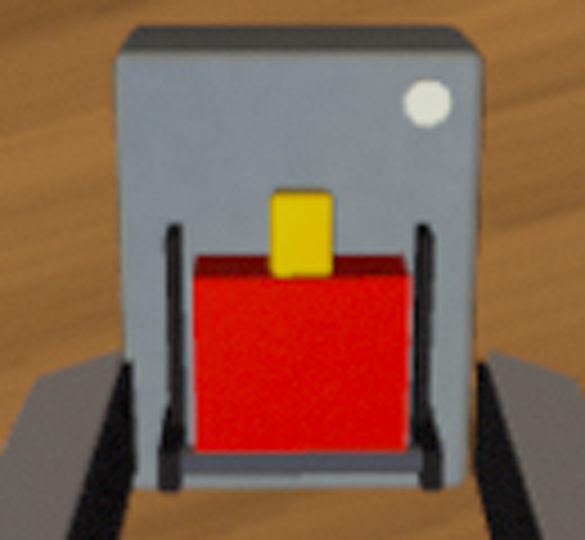

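```bash
python3 - <<'E'
from h import *
from scipy.spatial.transform import Rotation as Ro
s=manip.read_state();T=s['eef_pos'];R=Ro.from_euler('xyz',s['eef_rot'])
Rt=Ro.from_euler('xyz',[np.pi,0,np.radians(180-16.2)])
print('turn',(Rt*R.inv()).as_rotvec(degrees=True).round(2), 'travel to reported',(np.array([453.8-1.5,391.5+.4,40])-T).round(1))
def step(p):
    a=np.radians(p-3.5);r=65.1;du=r*(np.cos(np.radians(3.5))-np.cos(a));return np.array([.96*du,-.279*du,r*np.sin(a)+4])/10
for b,L in ((0,[6,12,18,24,30,36,42,48,54,60]),(60,[66,72,78,84,90,96,102,107,112,116])):
    print([(step(p)-step(b)).round(2).tolist() for p in L])
E
```

```text
turn [-1.6  -0.04 -0.2 ] travel to reported [  22.    -3.1 -171.3]
[[-0.01, 0.0, 0.68], [0.06, -0.02, 1.36], [0.19, -0.05, 2.03], [0.38, -0.11, 2.68], [0.64, -0.19, 3.3], [0.97, -0.28, 3.9], [1.35, -0.39, 4.45], [1.78, -0.52, 4.96], [2.26, -0.66, 5.42], [2.79, -0.81, 5.83]]
[[0.56, -0.16, 0.35], [1.16, -0.34, 0.63], [1.78, -0.52, 0.84], [2.42, -0.7, 0.99], [3.07, -0.89, 1.07], [3.72, -1.08, 1.08], [4.37, -1.27, 1.01], [4.91, -1.43, 0.9], [5.43, -1.58, 0.74], [5.84, -1.7, 0.59]]
```

```bash
python3 -m inch '{"grip":[-0.1,-0.1,-0.1,-0.1,-0.1,-0.1],"travel":[[0.7,-0.1,-3],[1.5,-0.2,-6],[2.2,-0.3,-9],[2.2,-0.3,-12],[2.2,-0.3,-14],[2.2,-0.3,-14]],"turn":[[-1,0,0],[-1.6,0,-0.2],[-1.6,0,-0.2],[-1.6,0,-0.2],[-1.6,0,-0.2],[-1.6,0,-0.2]]}' 10
python3 - <<'E'
from h import *
im,d,c=snap('wrist','w13');s=manip.read_state();print(s['eef_pos'],s['eef_rot'])
E
```

```text
clock: 26.3
eef_pos: [451.8, 391.4, 70.4]
eef_rot: [-3.14, -0.002, 2.858]
wrist_force: [0.6, 0.1, 0.4]
finger_gap: 42.2
[452.31358239 391.82754093  71.72193167] [-3.14118982e+00 -7.55578777e-04  2.85852207e+00]
```

View pics/w13.png

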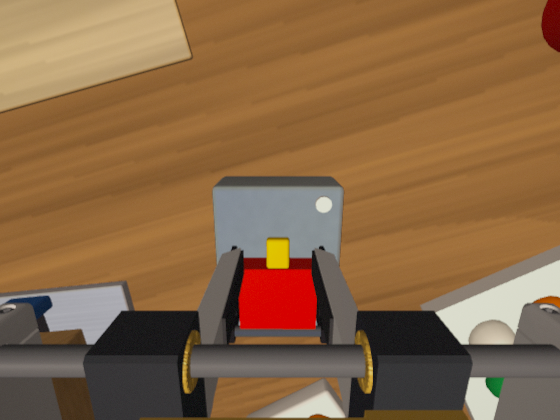

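```bash
python3 - <<'E'
from h import *
c=load('w13');print(pt(c,c['d'],278,238,80).round(1),pt(c,c['d'],278,269,80).round(1))
E
python3 -m inch '{"grip":[-0.1,-0.1,-0.1,-0.1],"travel":[[0,0,-1],[0,0,-2.2],[0,0,-3.2],[0,0,-3.2]],"turn":[[0,0,0],[0,0,0],[0,0,0],[0,0,0]]}' 10
```

```text
[445.2 395.2  80. ] [467.6 388.7  80. ]
clock: 26.85
eef_pos: [451.9, 391.5, 38.7]
eef_rot: [-3.14, -0.002, 2.858]
wrist_force: [-0.2, -0.4, -0.4]
finger_gap: 42.3
```

```bash
python3 -m inch '{"grip":[-0.3,-0.5,-0.7,-0.8,-0.8,-0.8],"travel":[[0,0,0],[0,0,0],[0,0,0],[0,0,0],[0,0,0],[0,0,0]],"turn":[[0,0,0],[0,0,0],[0,0,0],[0,0,0],[0,0,0],[0,0,0]]}' 10
python3 - <<'E'
from h import *
im,d,c=snap('wrist','w14')
E
```

```text
clock: 27.6
eef_pos: [452.0, 391.5, 38.9]
eef_rot: [-3.14, -0.002, 2.858]
wrist_force: [-1.5, -2.2, 2.6]
finger_gap: 16.0
```

View pics/w14.png

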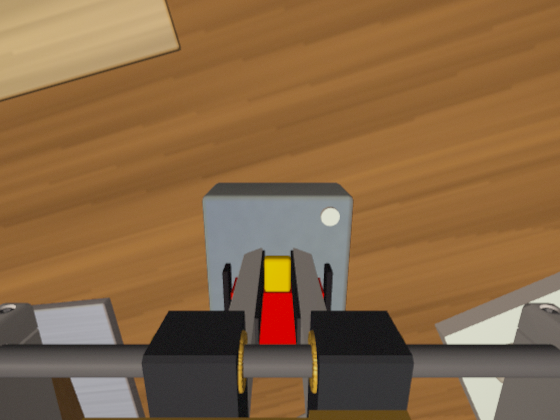

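The tab is gripped with a 16.0 mm gap, at px (278,273). Now I'll swing it up along the arc.

```bash
python3 -m inch '{"grip":[-0.8,-0.8,-0.8,-0.8,-0.8,-0.8,-0.8,-0.8,-0.8,-0.8],"travel":[[0,0,0.7],[0.06,-0.02,1.36],[0.2,-0.05,2.03],[0.38,-0.11,2.68],[0.64,-0.19,3.3],[0.97,-0.28,3.9],[1.35,-0.39,4.45],[1.8,-0.52,4.96],[2.26,-0.66,5.42],[2.8,-0.81,5.83]],"turn":[[0,0,0],[0,0,0],[0,0,0],[0,0,0],[0,0,0],[0,0,0],[0,0,0],[0,0,0],[0,0,0],[0,0,0]]}'
python3 - <<'E'
from h import *
im,d,c=snap('wrist','w15')
E
```

```text
clock: 28.9
eef_pos: [480.3, 383.3, 97.5]
eef_rot: [-3.14, -0.002, 2.858]
wrist_force: [-1.3, -1.8, -0.4]
finger_gap: 15.7
```

View pics/w15.png

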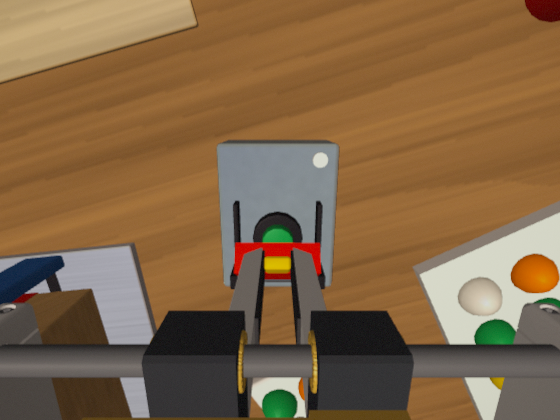

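The guard is coming up and the green button is now showing at (278,235). I'll carry on around the arc.

```bash
python3 -m inch '{"grip":[-0.8,-0.8,-0.8,-0.8,-0.8,-0.8,-0.8,-0.8,-0.8,-0.8],"travel":[[0.56,-0.16,0.35],[1.16,-0.34,0.63],[1.78,-0.52,0.84],[2.42,-0.7,0.99],[3.07,-0.89,1.07],[3.72,-1.08,1.08],[4.37,-1.27,1.01],[4.91,-1.43,0.9],[5.43,-1.58,0.74],[5.75,-1.68,0.6]],"turn":[[0,0,0],[0,0,0],[0,0,0],[0,0,0],[0,0,0],[0,0,0],[0,0,0],[0,0,0],[0,0,0],[0,0,0]]}'
python3 - <<'E'
from h import *
im,d,c=snap('wrist','w16')
E
```

```text
clock: 30.2
eef_pos: [539.6, 366.1, 104.4]
eef_rot: [-3.141, 0.0, 2.858]
wrist_force: [-0.5, -4.2, 7.0]
finger_gap: 15.9
```

View pics/w16.png

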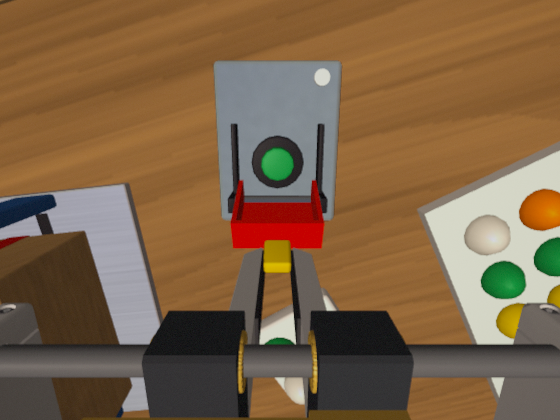

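The guard is back, with its hood behind the button. I'll release it, go up and locate the button at px (277,164).

```bash
python3 -m inch '{"grip":[-0.6,-0.4,-0.4,-0.4,-0.4,-0.4,-0.4,-0.4],"travel":[[0,0,0],[0,0,0],[0,0,0],[0,0,2],[0,0,5],[0,0,8],[0,0,8],[0,0,8]],"turn":[[0,0,0],[0,0,0],[0,0,0],[0,0,0],[0,0,0],[0,0,0],[0,0,0],[0,0,0]]}'
python3 - <<'E'
from h import *
c=load('w16');im=c['im'];hsv=cv2.cvtColor(im,cv2.COLOR_RGB2HSV)
mk=((hsv[...,0]>45)&(hsv[...,0]<80)&(hsv[...,1]>120)&(hsv[...,2]>60)).astype(np.uint8);mk[:140]=0;mk[190:]=0;mk[:,:250]=0;mk[:,305:]=0
v,u=np.nonzero(mk);print(u.min(),u.max(),v.min(),v.max());print(pt(c,c['d'],(u.min()+u.max())/2,(v.min()+v.max())/2,72).round(1),np.median(cloud(c,c['d'])[v,u,2]))
im,d,c=snap('wrist','w17');s=manip.read_state();print(s['eef_pos'],s['eef_rot'])
hsv=cv2.cvtColor(im,cv2.COLOR_RGB2HSV)
cv2.imwrite('pics/w17.png',im[:,:,::-1])
E
```

```text
clock: 31.25
eef_pos: [539.5, 365.8, 183.0]
eef_rot: [-3.14, -0.001, 2.858]
wrist_force: [-1.3, -0.2, -0.3]
finger_gap: 28.1
261 293 147 180
[489.1 381.3  72. ] 71.63082412632336
[539.3923762  365.76389659 182.75794185] [-3.13969425e+00 -9.22203875e-04  2.85769942e+00]
```

View pics/w17.png

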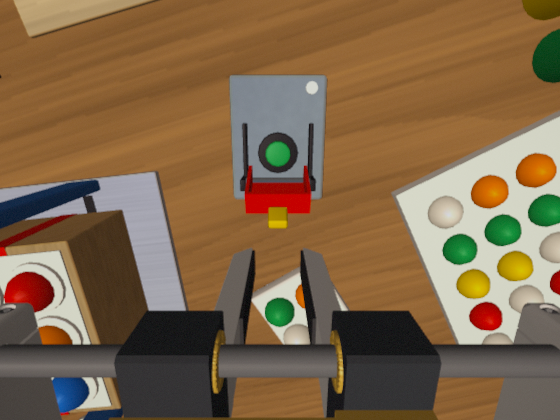

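```bash
python3 - <<'E'
from h import *
c=load('w17');W=cloud(c,c['d'])
for v in range(128,214,4): print(v,[int(round(W[v,u,2])) for u in range(250,308,4)])
E
```

```text
128 [50, 50, 51, 50, 50, 49, 50, 50, 50, 48, 49, 51, 49, 49, 49]
132 [50, 50, 50, 51, 49, 52, 52, 60, 48, 49, 50, 50, 50, 51, 49]
136 [50, 51, 51, 49, 59, 62, 60, 61, 61, 61, 50, 51, 50, 50, 51]
140 [50, 49, 51, 60, 62, 62, 62, 61, 61, 62, 60, 50, 51, 50, 49]
144 [50, 48, 49, 61, 61, 71, 72, 72, 71, 72, 63, 62, 49, 51, 50]
148 [50, 50, 51, 62, 68, 72, 72, 73, 73, 72, 62, 62, 49, 50, 50]
152 [49, 49, 61, 62, 71, 72, 73, 72, 71, 70, 70, 62, 50, 49, 50]
156 [50, 50, 50, 60, 70, 70, 72, 72, 72, 72, 60, 62, 49, 50, 48]
160 [50, 49, 50, 62, 60, 72, 71, 72, 72, 72, 62, 61, 49, 48, 51]
164 [49, 51, 51, 60, 61, 63, 71, 71, 71, 63, 61, 50, 48, 49, 50]
168 [94, 50, 49, 49, 61, 62, 61, 61, 61, 61, 51, 50, 50, 50, 92]
172 [100, 49, 49, 49, 50, 50, 50, 62, 50, 49, 50, 52, 49, 50, 100]
176 [108, 50, 50, 48, 49, 49, 49, 50, 49, 49, 49, 51, 49, 50, 107]
180 [111, 84, 84, 84, 84, 85, 84, 85, 84, 85, 85, 82, 85, 83, 115]
184 [112, 88, 88, 88, 88, 88, 87, 89, 89, 87, 89, 88, 88, 88, 118]
188 [114, 95, 94, 94, 96, 95, 96, 94, 96, 96, 96, 95, 95, 95, 118]
192 [133, 135, 133, 134, 134, 135, 133, 134, 134, 134, 132, 134, 134, 133, 134]
196 [135, 133, 134, 135, 134, 134, 134, 134, 134, 133, 135, 135, 136, 134, 134]
200 [132, 134, 134, 134, 133, 133, 133, 133, 133, 133, 133, 134, 133, 132, 134]
204 [131, 132, 131, 132, 132, 132, 133, 130, 132, 133, 134, 131, 132, 132, 132]
208 [130, 130, 131, 131, 129, 134, 136, 135, 136, 134, 130, 131, 130, 131, 130]
212 [129, 129, 129, 129, 129, 140, 141, 141, 141, 141, 129, 129, 130, 129, 129]
```

```bash
python3 -m inch '{"grip":[-0.8,-1,-1,-1,-1,-1,-1,-1,-1,-1],"travel":[[0,0,1.5],[-1,0.3,2.5],[-3,0.9,2.5],[-5.2,1.6,2],[-5.2,1.6,-2],[-5.2,1.6,-6],[-5.2,1.6,-9],[-5.2,1.6,-11],[-5.2,1.6,-12],[-5.2,1.6,-12]],"turn":[[0,0,0],[0,0,0],[0,0,0],[0,0,0],[0,0,0],[0,0,0],[0,0,0],[0,0,0],[0,0,0],[0,0,0]]}' 15
python3 - <<'E'
from h import *
im,d,c=snap('wrist','w18')
E
```

```text
clock: 32.55
eef_pos: [487.2, 381.9, 63.0]
eef_rot: [-3.14, -0.001, 2.858]
wrist_force: [0.3, -0.5, -0.7]
finger_gap: 0.6
```

View pics/w18.png

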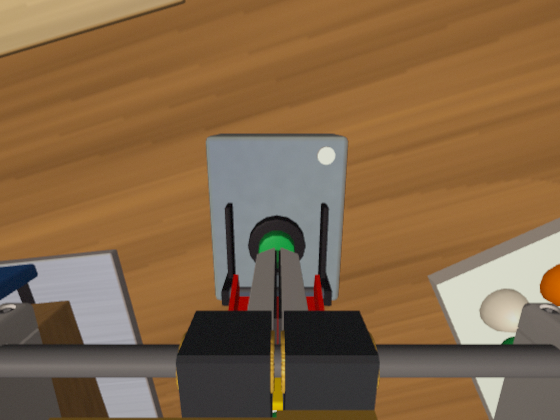

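The closed fingers are centred over the green button at (278,243). Pressing now.

```bash
python3 -m inch '{"grip":[-1,-1,-1,-1],"travel":[[0,0,-1],[0,0,-1.8],[0,0,-2.3],[0,0,-2.3]],"turn":[[0,0,0],[0,0,0],[0,0,0],[0,0,0]]}'
python3 -m inch '{"grip":[-1,-1,-1],"travel":[[0,0,-0.2],[0,0,-0.3],[0,0,-0.3]],"turn":[[0,0,0],[0,0,0],[0,0,0]]}'
```

```text
clock: 33.1
eef_pos: [487.4, 381.9, 40.4]
eef_rot: [-3.14, -0.001, 2.858]
wrist_force: [-1.4, -1.1, 2.4]
finger_gap: 0.5
clock: 33.48
eef_pos: [487.5, 382.1, 37.6]
eef_rot: [-3.14, -0.0, 2.858]
wrist_force: [-1.8, -1.6, 4.3]
finger_gap: 0.6
```

```bash
python3 -m inch '{"grip":[-1,-1,-1,-1],"travel":[[0,0,-0.15],[0,0,-0.2],[0,0,-0.2],[0,0,-0.2]],"turn":[[0,0,0],[0,0,0],[0,0,0],[0,0,0]]}'
```

```text
clock: 33.98
eef_pos: [487.6, 382.1, 36.6]
eef_rot: [-3.141, -0.0, 2.858]
wrist_force: [-5.6, -4.3, 13.1]
finger_gap: 0.1
```

Contact force rose to 13 N with the travel stalled at 36.6 mm, so the button is at its stop. I'll retract straight up and check everything.

```bash
python3 -m inch '{"grip":[-1,-1,-1,-1,-1,-1,-1,-1,-1],"travel":[[0,0,0],[0,0,2],[0,0,6],[0,0,11],[0,0,16],[-4,0,20],[-8,0,22],[-8,0,22],[-8,0,22]],"turn":[[0,0,0],[0,0,0],[0,0,0],[0,0,0],[0,0,0],[0,0,0],[0,0,0],[0,0,0],[0,0,0]]}'
python3 - <<'E'
from h import *
snap('wrist','w19');snap('scene','s19');snap('top','t19')
c0=load('top0');
for n in ['top','scene']:
    for l in ['egg_cup','spool','egg_tray','gift_box','board']:
        print(n,l,[(np.round(x['bbox']).tolist(),round(x['p'],2)) for x in manip.look_for(n,l)])
a=cv2.imread('pics/w19.png');cv2.imwrite('pics/w19c.png',a)
c=load('w19');W=cloud(c,c['d']);im=c['im'];hsv=cv2.cvtColor(im,cv2.COLOR_RGB2HSV)
E
```

```text
clock: 35.1
eef_pos: [407.9, 382.0, 256.7]
eef_rot: [-3.141, 0.0, 2.858]
wrist_force: [-1.1, 0.4, -0.2]
finger_gap: 0.3
top egg_cup [([257.0, 130.0, 277.0, 149.0], 0.81)]
top spool [([370.0, 156.0, 398.0, 187.0], 0.93), ([124.0, 153.0, 170.0, 194.0], 0.34)]
top egg_tray []
top gift_box [([208.0, 165.0, 272.0, 246.0], 0.87)]
top board [([143.0, 313.0, 218.0, 348.0], 0.92), ([401.0, 231.0, 428.0, 291.0], 0.79)]
scene egg_cup [([302.0, 286.0, 321.0, 310.0], 0.71)]
scene spool [([169.0, 300.0, 202.0, 334.0], 0.77), ([117.0, 233.0, 155.0, 279.0], 0.58)]
scene egg_tray [([374.0, 207.0, 423.0, 249.0], 0.75), ([103.0, 216.0, 174.0, 298.0], 0.74), ([346.0, 147.0, 388.0, 192.0], 0.35)]
scene gift_box [([269.0, 185.0, 327.0, 264.0], 0.58), ([359.0, 155.0, 383.0, 166.0], 0.39)]
scene board [([116.0, 230.0, 155.0, 283.0], 0.94)]
```

View pics/w19.png

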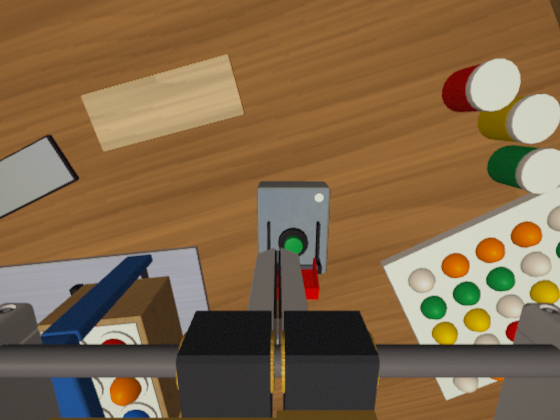

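View pics/s19.png

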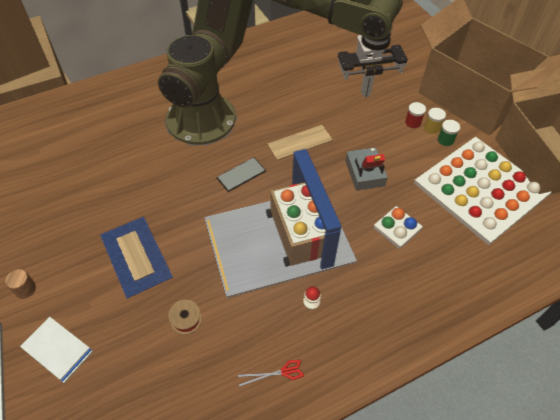

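View pics/t19.png

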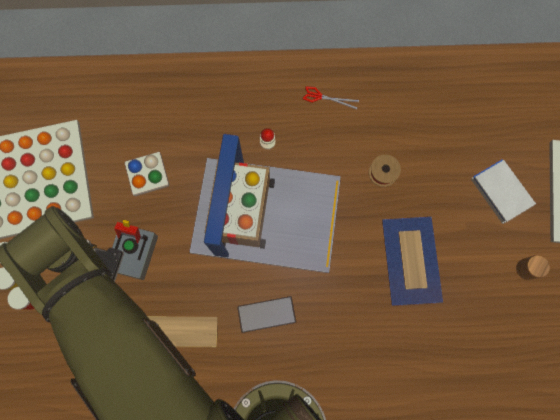

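The board is on the mat, the guard is up and the bystanders are unmoved. One last check is the box's height and shift against the start.

```bash
python3 - <<'E'
from h import *
for f in ('top0','t19'):
    c=load(f);W=cloud(c,c['d']);im=c['im'];hsv=cv2.cvtColor(im,cv2.COLOR_RGB2HSV)
    m=(hsv[...,1]<50)&(hsv[...,2]>150);m[:160]=0;m[245:]=0;m[:,:215]=0;m[:,272:]=0;m&=abs(W[...,2]-125)<15
    p=W[m];A=np.c_[p[:,:2]-p[:,:2].mean(0),np.ones(len(p))];k=np.linalg.lstsq(A,p[:,2],rcond=None)[0]
    g=(hsv[...,0]>45)&(hsv[...,0]<80)&(hsv[...,1]>120);g[:185]=0;g[215:]=0;g[:,:238]=0;g[:,262:]=0
    v,u=np.nonzero(g);zz=150 if f=='top0' else 144
    print(f,'top z',k[2].round(1),'slope',k[:2].round(3),'green egg',pt(c,c['d'],u.mean(),v.mean(),zz).round(1),len(p))
E
python3 -m inch '{"grip":[-1,-1],"travel":[[0,0,0],[0,0,0]],"turn":[[0,0,0],[0,0,0]]}'
python3 -c "
from cell import manip
print(manip.sign_off())"
```

```text
top0 top z 131.2 slope [ 0.    -0.004] green egg [585.8  52.2 150. ] 1469
t19 top z 125.5 slope [ 0. -0.] green egg [587.1  51.  144. ] 1475
clock: 36.0
eef_pos: [407.6, 382.1, 256.6]
eef_rot: [-3.141, -0.0, 2.858]
wrist_force: [-1.0, -0.5, -0.4]
finger_gap: 0.2
the job is handed in; nothing more can be done
None
```

I drew the board out from under the gift box and laid it lengthwise in the middle of the blue mat. I then swung the red guard up and back and pressed the green button to its stop. The job is handed in, at about 36 s on the robot's clock; no verdict was reported.

**Last checks:**
- **Gift box:** it dropped 5.7 mm, about the board's thickness, with no measurable tilt. It shifted about 2 mm.
- **Board:** it was about 2.5 mm from the mat's centre and aligned with it. Its top read about 7 mm above the table where 10 mm was expected. I put that down to camera error and did not re-measure it.
- **Guard and button:** the guard stands at about 2 rad. The button showed free in the last picture, but I did not measure that it had sprung all the way back. While pressed, it had met 13 N at its stop.
- **Egg cup, spool and egg tray:** they look unmoved in the pictures. The finder missed the tray in the last top view but found it in the scene view.
- **Arm:** it stands clear of everything.

**What disagreed:** the real finger ends sit about 30 mm short of the reported TCP. My first close on the board therefore shut in the air above it; I corrected for that offset from then on.

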